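# Build up a wooden stacking locomotive for packing

### The job

Build up the wooden locomotive on its chassis: the boiler goes down over the two front posts, then the chimney on top of it over the very front post and the dome over the middle post; the cab goes over the rear post, long way along the chassis, and the roof on top of the cab, again long way along. Every part must sit fully down, upright and square to the chassis, and the glue jar, the pot of dowels and the finished wagon must be left standing where they are.

Things in the scene. Friction and masses are not known exactly. Their poses are not given: they have to be found in the camera images.
- chassis: Fixed: beech locomotive chassis in a plywood jig 216x112 mm. Origin: centre of the jig's underside; x to the front (end with crossbeam and 2 round buffers), z up. Deck 204 (x) x 60 (y), top at z 44; wheels out to y +-44, below z 50. Three 12 mm round posts with rounded tips at y 0: front x +72, middle x +18 (both 66 tall above the deck), rear x -58 (64 tall). All mm.
- boiler: Loose, 150 g: long plain beech block, bevelled upper edges, a disc on each end, 104 (x) x 48 (y) x 46 (z) mm; sides vertical up to 34 mm, flat top strip 28 mm wide. Two upright 18 mm through holes at x +-27. Origin: centre of the underside, on which it lies, z up. Ends alike. Seated: origin on the deck at chassis x +45 mm.
- chimney: Loose, 30 g: plain beech turned chimney, 52 mm tall, standing upright, open from end to end (bore 18 mm or more); straight shank 31 mm across up to 38 mm height, then flaring to 42 mm at the top. Origin: centre of its underside, z up. Seated: on the boiler's top (46 mm above the deck) round the front post.
- dome: Loose, 30 g: plain beech turned steam dome, 40 mm across, 36.5 mm tall, standing upright; straight sides up to 24 mm, then a rounded closed top; blind hole from below 18 mm wide, 24 mm deep. Origin: centre of its underside, z up. Seated: on the boiler's top (46 mm above the deck) round the middle post.
- cab: Loose, 110 g: plain beech block with dark inlaid windows in its sides, 66 (x) x 48 (y) x 52 (z) mm, upright 18 mm through hole in the middle. Origin: centre of the underside, on which it stands, z up. Ends alike. Seated: on the deck round the rear post, x along the chassis.
- roof: Loose, 75 g: plain beech slab 88 (x) x 62 (y) x 20 (z) mm with a raised strip 60 x 34 x 6 mm on top, upright 18 mm through hole in the middle. Origin: centre of the underside, on which it lies, z up. Ends alike. Seated: on the cab's top (52 mm above the deck) round the tip of the rear post, x along the chassis.
- glue_jar: Loose, to be left alone: white round jar with a white lid, 60 mm across, 75 mm tall, standing among the parts. Origin: centre of its underside.
- dowel_pot: Loose, to be left alone: round steel pot 76 mm across, 80 mm tall, filled with upright wooden dowels that reach 94 mm height. Origin: centre of its underside.
- wagon: Loose, to be left alone: finished wooden toy wagon 160 (x) x 86 (y) x 71 (z) mm, loaded with a yellow, a red and a blue block, standing beyond the chassis. Origin: centre of its underside (height of the wheels' lowest points).
There are look-alikes about, which are no part of the job. Leave any black or turquoise look-alike of the dome alone.

How it is judged:
By the outcome, as a careful person would: the job done as asked, in the order asked, and still so for the second after the job is handed in, with the robot touching nothing.
It also fails if it takes over 144 s, if anything falls off the work surface, if the arm or the gripper's body presses on something with over 40 N, if the wrist force passes 120 N, or if a joint passes its speed limit or range.

### The arm

A 6-joint arm with a two-finger parallel gripper is mounted at the origin on the work surface. World frame = base frame: x ahead of the robot, y to its left, z up, the work surface at z = 0. Lengths are in m, angles in rad, forces in N, time in s.
With the tool pointing down it reaches from about 0.4 to 0.825 m from the base axis. Payload 7 kg.
Tool frame: the origin (TCP) lies on the centre line of the jaws, within the pads' length; the fingertips stand 22 mm ahead of it and the grasp point (between the pads) lies 3 mm ahead of it; z points along the fingers, y is the line along which they close (so a half turn about z gives the same grasp; the last joint's range is limited). The gripper opens to 88 mm and grips with 3 to 60 N. Pads are 19 mm wide; open, the fingers measure 130 mm over their backs; the gripper's body (78 mm by 193 mm) begins 47 mm behind the grasp point.
Start: joints at [1.463, 0.359, 0.012, 0, -1.224, -0.288], TCP at [0.26, 0.623, 0.249] pointing down, gripper open.
Joint ranges: [-3.07, 3.07], [-1.43, 2.12], [-1.02, 1.25], [-3.03, 1.67], [-3.05, -0], [-3.03, 3.03]. Speed limits (rad/s): [2.39, 2.39, 3.01, 3.14, 3.14, 3.14].

### API

Orientations are given as [roll, pitch, yaw] about the fixed x, y, z axes, in that order (R = Rz(yaw) Ry(pitch) Rx(roll)).
In Python, from station import monitor, viewer, order gives the robot as it stands. The module is installed in compiled form; this text tells all that it offers.
- The arm moves only by the tool servo_tool, never from a script. Its argument "targets" is a list of rows, each an object with "angular": the turn, a rotation vector about the tool's x, y, z in degrees, a list of three; "xyz": the shift along the tool's x, y, z in cm, a list of three; "claw": the finger opening in cm, from 0 to 8.76. A call has 1 to 20 rows; each row shifts and turns the commanded pose from where the row before left it, along the tool's axes as they then stand; what a row does not reach is not made up. A row lasts 1/10 s, in which the tool goes at most 50 mm and 8.59 degrees, less where a joint would pass 70% of its speed; a pose out of reach is approached as far as the arm can. A call is refused whole if a number of a shift passes 5 or a number of a turn 8.59, either way. A call with a gripper value outside its range is refused whole. The fingers move at their own pace and stop on an object; "force" is the grip in N (left out, the last holds). Time passes only in rows, so rows that do not move let the fingers close. It gives the time, the measured TCP pose, the force, the opening and the grip force at its end, in the units of the state.
- monitor.get_state(): the state, without advancing time (a new reading comes with each control period).
- viewer.grab_frame(name): name is "scene" or "top" or "wrist"; returns a dict with "color" (480x640x3 uint8, blue, green, red), "fovy" (degrees; the focal length in pixels is half the picture's height over the tangent of half this angle, whatever the lens; pixels are square), "cx", "cy" (the principal point, pixels), "R" (3x3) and "t" (3): a world point X has camera coordinates R X + t. Camera axes: x right, y down, z forward; pixel columns grow to the right and rows downward; lengths in m; the calibration is good to about 2 mm. The wrist camera is an equidistant fisheye: a pixel r from the principal point sees the ray r / f radians off the axis. A picture is of the moment at which its call begins. There is no depth.
- order.job_done(): hands the job in; it is judged then, once.
The state is a dict: "t": time; "q": joint angles; "qd": joint speeds; "joint_efforts": joint torques, N m; "eef_pos": TCP position; "ee_rot": TCP orientation; "force": force on the tool from outside, world axes, zero at the start; "moment": the same for the moment, N m; "width": finger opening in m; "gripper_force": force on a finger pad.
Only numpy, scipy, OpenCV 4.12 (cv2) and the standard library are available. Lean on these libraries where they do the work, as an engineer would, in place of code of your own. Each camera call takes 0.05 s, during which the arm holds its last target. There are 200 camera calls.

## Working session

There is one attempt and no reset: what is moved stays moved. The work goes in short steps, Python scripts to look and compute and a tool call to move; the robot and the scene stay as the last step left them, time stands still between calls to the robot, and variables do not carry over. Pictures are saved under pics/ and viewed, at most 14 in all, crops included, and the job is handed in when it is done.

Besides the shell and the picture viewer there is one more tool, called after "Request:" in YAML: its name, and indented under it one key for each argument. servo_tool: Moves the arm, as the interface text tells. Its arguments: {"type":"object","properties":{"targets":{"type":"array"},"force":{"type":"number"}},"required":["targets"]}

```bash
mkdir -p pics
cat > h.py <<'E'
import numpy as np, cv2
from station import monitor, viewer, order
def grab(n,fn=None):
    f=viewer.grab_frame(n)
    if fn: cv2.imwrite('pics/'+fn,f['color'])
    np.savez('last_%s.npz'%n,**{k:np.array(v) for k,v in f.items()})
    return f
def load(n): return dict(np.load('last_%s.npz'%n))
def ray(f,u,v,fish=False):
    F=240/np.tan(np.radians(float(f['fovy']))/2)
    d=np.array([u-f['cx'],v-f['cy']],float)
    if fish:
        r=np.hypot(*d)+1e-9; a=r/F
        c=np.array([*(d/r*np.sin(a)),np.cos(a)])
    else: c=np.array([d[0]/F,d[1]/F,1])
    R=np.array(f['R']);t=np.array(f['t'])
    return -R.T@t, R.T@c
def pt(f,u,v,z,fish=False):
    o,d=ray(f,u,v,fish); return o+d*(z-o[2])/d[2]
def proj(f,X,fish=False):
    F=240/np.tan(np.radians(float(f['fovy']))/2)
    c=np.array(f['R'])@np.array(X)+np.array(f['t'])
    if fish:
        r=np.hypot(c[0],c[1]); a=np.arctan2(r,c[2]); return f['cx']+F*a*c[0]/r, f['cy']+F*a*c[1]/r
    return f['cx']+F*c[0]/c[2], f['cy']+F*c[1]/c[2]
E
python3 - <<'E'
from h import *
for n in ['scene','top','wrist']:
    f=grab(n,n+'0.png'); o,_=ray(f,320,240); print(n,f['fovy'],f['cx'],f['cy'],o.round(3),np.array(f['R']).round(3).tolist())
s=monitor.get_state();print(s)
E
```

```text
scene 49.13748144148085 319.2678596984851 237.12203022609646 [ 1.137 -0.704  0.887] [[0.775, 0.631, 0.017], [0.446, -0.528, -0.723], [-0.447, 0.568, -0.691]]
top 57.80493250087807 320.1707858513301 240.24687953659105 [0.544 0.005 0.996] [[0.024, -1.0, -0.005], [-0.998, -0.023, -0.064], [0.064, 0.006, -0.998]]
wrist 65.70646984690485 320.46139350072445 238.8124629544057 [0.323 0.598 0.384] [[-0.385, -0.923, 0.001], [-0.892, 0.373, 0.254], [-0.235, 0.097, -0.967]]
{'t': 0.15, 'q': array([ 1.46311826e+00,  3.59207096e-01,  1.13064618e-02, -1.98592075e-04,
       -1.22410544e+00, -2.88067959e-01]), 'qd': array([-0.0011763 , -0.00220814,  0.00302599, -0.00048207, -0.00199903,
        0.00134451]), 'joint_efforts': array([-1.28831631e-03, -5.83274102e+01,  2.93290186e+01,  7.00114444e+00,
        8.75385886e-03, -1.09960972e-04]), 'eef_pos': array([0.26014158, 0.62251188, 0.24787404]), 'ee_rot': array([ 3.14037970e+00, -1.64691028e-04, -3.95813522e-01]), 'force': array([0.89186966, 0.85818314, 0.2695686 ]), 'moment': array([0.06648138, 0.00030006, 0.00706743]), 'gripper_force': 0.0, 'width': 0.08790569467281856}
```

View pics/top0.png

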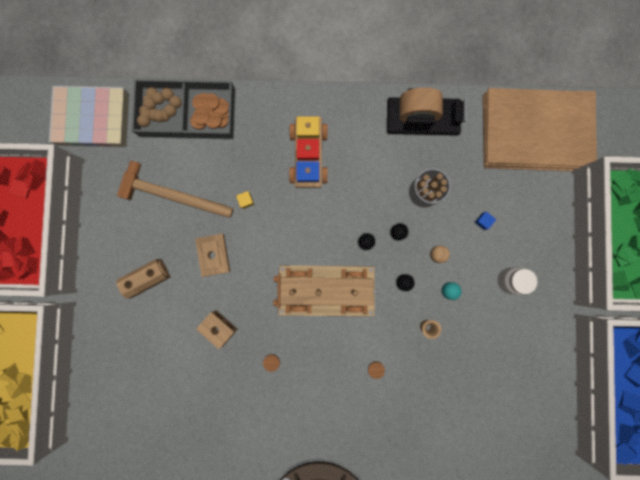

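View pics/scene0.png

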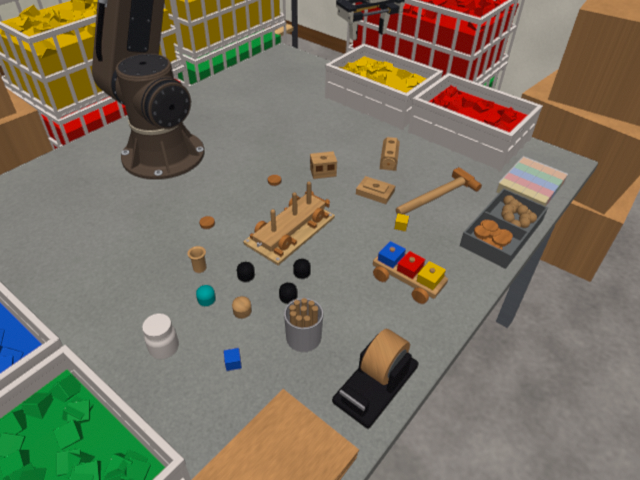

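The top view shows the boiler at (142,278), roof at (213,255) and cab at (216,329). The chassis is at (326,291), with its front to the left: post gaps at 290/319/355. The chimney is at (431,329).
What could be taken for the dome: the beech one at (440,254), teal at (452,291), and black at (367,241), (399,232) and (405,283). I choose beech by the description. Brown discs at (271,363) and (376,370) are not parts.

Run:
```python
from h import *
f=load('top'); im=f['color']
cv2.imwrite('pics/crop0.png',cv2.resize(im[210:380,100:480],None,fx=2.1,fy=2.1,interpolation=cv2.INTER_CUBIC))
hsv=cv2.cvtColor(im,cv2.COLOR_BGR2HSV)
m=((hsv[...,1]>60)&(hsv[...,0]<25)&(hsv[...,2]>60)).astype(np.uint8)
c,_=cv2.findContours(m,cv2.RETR_EXTERNAL,cv2.CHAIN_APPROX_NONE)
for k in c:
    a=cv2.contourArea(k)
    (u,v),wh,an=cv2.minAreaRect(k)
    if a>100 and 100<u<480 and 190<v<400:
        print(round(u),round(v),a,np.round(wh,1),round(an,1),[pt(f,u,v,z).round(3)[:2].tolist() for z in (0.02,.05)])
```

```text
376 370 210.0 [16. 17.] 0.0 [[0.324, -0.119], [0.331, -0.115]]
271 362 217.5 [17. 16.] 90.0 [[0.333, 0.113], [0.34, 0.11]]
430 329 278.5 [18. 19.] 90.0 [[0.415, -0.238], [0.419, -0.231]]
216 329 797.5 [31.3 27.2] 41.6 [[0.404, 0.237], [0.408, 0.23]]
324 290 4640.0 [ 49. 101.] 90.0 [[0.494, 0.001], [0.496, 0.001]]
142 279 1068.5 [22.7 51.5] 61.8 [[0.511, 0.408], [0.512, 0.396]]
440 254 233.0 [18. 17.] 0.0 [[0.583, -0.259], [0.582, -0.25]]
212 255 1055.0 [39.  28.8] 80.2 [[0.568, 0.253], [0.567, 0.245]]
244 199 207.0 [15.8 15. ] 68.2 [[0.695, 0.185], [0.691, 0.18]]
173 201 1438.0 [114.6  38.9] 25.8 [[0.687, 0.346], [0.683, 0.335]]
```

View pics/crop0.png

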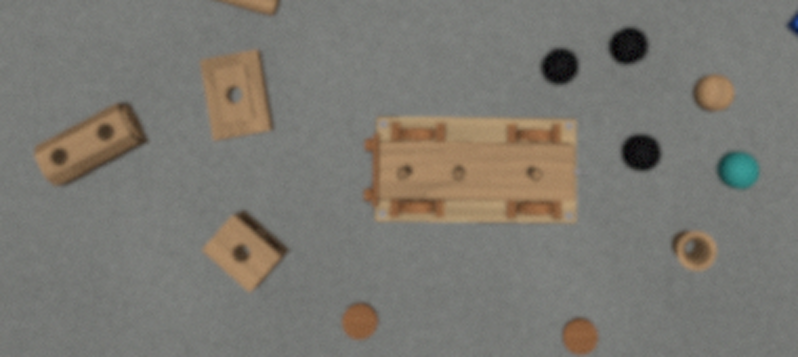

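The crop confirms the beech dome at top-view pixel (440,254) and the chimney with its open bore at (431,329). The chassis buffers are on the left, so its front points to +y. Next I measure the boiler holes, the cab and roof holes, and the post tips.

```bash
cat >> h.py <<'E'
def plan(x,y,z,yaw=None,step=4.0,zl=None):
    """world target -> tool shifts: turn first (about z), then shift. prints cm"""
    s=monitor.get_state(); p=s['eef_pos']; r=s['ee_rot']; y0=r[2]
    if yaw is None: yaw=y0
    dy=(yaw-y0+np.pi/2)%np.pi-np.pi/2; yaw=y0+dy
    d=np.array([x,y,z])-p
    tx=np.array([np.cos(yaw),np.sin(yaw)]); ty=np.array([np.sin(yaw),-np.cos(yaw)])
    sh=np.array([d[:2]@tx,d[:2]@ty,-d[2]])*100
    print('pos',p.round(4),'rpy',r.round(4),'q6 %.2f q1 %.2f'%(s['q'][5],s['q'][0]),'turn_z_deg %.2f'%(-np.degrees(dy)),'shift_cm',sh.round(2),'rows>=%d'%np.ceil(np.linalg.norm(sh)/step),'w %.4f'%s['width'],'F',s['force'].round(1))
E
python3 - <<'E'
from h import *
f=load('top')
C=lambda a,b:(100+a/2.1,210+b/2.1)
g=lambda a,b,z:pt(f,*C(a,b),z)[:2]
h1,h2=g(60,157,.046),g(106,132,.046)
print('boiler',(h1+h2)/2,np.linalg.norm(h1-h2),np.degrees(np.arctan2(*(h1-h2)[::-1])))
print('cab',g(241,253,.052)); print('roof',g(234,94,.026))
fr,mi,re=g(404,173,.11),g(458,173,.11),g(535,173,.108)
print('posts',fr,mi,re,np.linalg.norm(fr-mi),np.linalg.norm(mi-re),np.degrees(np.arctan2(*(fr-re)[::-1])))
b=(h1+h2)/2; plan(*b,.2,np.arctan2(*(h1-h2)[::-1]))
E
```

```text
boiler [0.51150273 0.40296296] 0.05384685542128248 120.09577328538009
cab [0.40492079 0.23279645]
roof [0.56812682 0.25309049]
posts [0.49361873 0.06422522] [0.49486179 0.01208305] [ 0.49652689 -0.06236868] 0.052156976924481326 0.07447035101778514 91.31598804082681
pos [0.2601 0.6225 0.2479] rpy [ 3.1404e+00 -2.0000e-04 -3.9580e-01] q6 -0.29 q1 1.46 turn_z_deg 37.23 shift_cm [ 31.6  -10.74   4.79] rows>=9 w 0.0879 F [0.9 0.9 0.3]
```

Request:
servo_tool:
  targets:
    - {"angular": [0, 0, 7.45], "xyz": [0, 0, 0], "claw": 8.7}
    - {"angular": [0, 0, 7.45], "xyz": [0, 0, 0], "claw": 8.7}
    - {"angular": [0, 0, 7.45], "xyz": [0, 0, 0], "claw": 8.7}
    - {"angular": [0, 0, 7.45], "xyz": [0, 0, 0], "claw": 8.7}
    - {"angular": [0, 0, 7.45], "xyz": [0, 0, 0], "claw": 8.7}
    - {"angular": [0, 0, 0], "xyz": [3.16, -1.07, 0.48], "claw": 8.7}
    - {"angular": [0, 0, 0], "xyz": [3.16, -1.07, 0.48], "claw": 8.7}
    - {"angular": [0, 0, 0], "xyz": [3.16, -1.07, 0.48], "claw": 8.7}
    - {"angular": [0, 0, 0], "xyz": [3.16, -1.07, 0.48], "claw": 8.7}
    - {"angular": [0, 0, 0], "xyz": [3.16, -1.07, 0.48], "claw": 8.7}
    - {"angular": [0, 0, 0], "xyz": [3.16, -1.07, 0.48], "claw": 8.7}
    - {"angular": [0, 0, 0], "xyz": [3.16, -1.07, 0.48], "claw": 8.7}
    - {"angular": [0, 0, 0], "xyz": [3.16, -1.07, 0.48], "claw": 8.7}
    - {"angular": [0, 0, 0], "xyz": [3.16, -1.07, 0.48], "claw": 8.7}
    - {"angular": [0, 0, 0], "xyz": [3.16, -1.07, 0.48], "claw": 8.7}
    - {"angular": [0, 0, 0], "xyz": [0, 0, 0], "claw": 8.7}
    - {"angular": [0, 0, 0], "xyz": [0, 0, 0], "claw": 8.7}
  force: 20

```text
t: 1.85
eef_pos: [0.5116, 0.4021, 0.2]
ee_rot: [3.141, -0.0, -1.048]
force: [-0.1, 0.5, 0.5]
width: 0.0867
gripper_force: 0.0
```

Run:
```python
from h import *
grab('wrist','w1.png'); plan(.5115,.403,.2,np.radians(120.1))
f=load('wrist'); print(proj(f,[.5115,.403,.046],True))
```

```text
pos [0.5112 0.4028 0.2003] rpy [ 3.1412e+00 -1.0000e-04 -1.0466e+00] q6 -0.44 q1 0.97 turn_z_deg -0.07 shift_cm [ 0.   -0.04  0.03] rows>=1 w 0.0869 F [-0.1 -0.2  0.4]
(np.float64(320.46732760295447), np.float64(228.58472835030943))
```

View pics/w1.png

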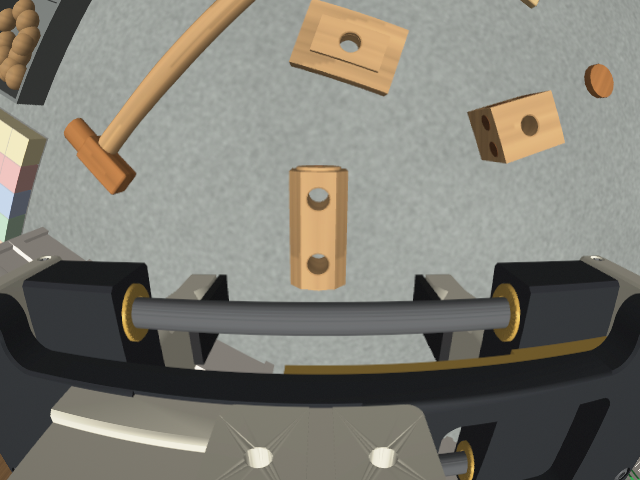

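The wrist view shows the boiler square between the jaws with holes at (318,198) and (318,264). The roof hole is at (350,43) and the cab hole at (529,125).

Run:
```python
from h import *
f=load('wrist')
a=pt(f,318.3,197.5,.046,True)[:2];b=pt(f,318,263.5,.046,True)[:2]
print(a,b,np.linalg.norm(a-b),np.degrees(np.arctan2(*(b-a)[::-1])))
print('roof',pt(f,350,42.5,.026,True)[:2],'cab',pt(f,529,125,.052,True)[:2])
m=(a+b)/2; plan(*m,.032,np.arctan2(*(b-a)[::-1]))
# cab & roof edges: top face corners (wrist)
```

```text
[0.52557373 0.38204704] [0.49850385 0.42956587] 0.05468836296532854 119.6687045968721
roof [0.56755654 0.25691816] cab [0.40549163 0.23538657]
pos [0.5112 0.4028 0.2003] rpy [ 3.1412e+00 -1.0000e-04 -1.0466e+00] q6 -0.44 q1 0.97 turn_z_deg 0.37 shift_cm [-0.22 -0.22 16.83] rows>=5 w 0.0869 F [-0.1 -0.2  0.4]
```

Request:
servo_tool:
  targets:
    - {"angular": [0, 0, 0.4], "xyz": [-0.2, -0.2, 2.8], "claw": 8.7}
    - {"angular": [0, 0, 0], "xyz": [0, 0, 4], "claw": 8.7}
    - {"angular": [0, 0, 0], "xyz": [0, 0, 4], "claw": 8.7}
    - {"angular": [0, 0, 0], "xyz": [0, 0, 3], "claw": 8.7}
    - {"angular": [0, 0, 0], "xyz": [0, 0, 2], "claw": 8.7}
    - {"angular": [0, 0, 0], "xyz": [0, 0, 1], "claw": 8.7}
    - {"angular": [0, 0, 0], "xyz": [0, 0, 0], "claw": 4}
    - {"angular": [0, 0, 0], "xyz": [0, 0, 0], "claw": 4}
    - {"angular": [0, 0, 0], "xyz": [0, 0, 0], "claw": 4}
    - {"angular": [0, 0, 0], "xyz": [0, 0, 0], "claw": 4}
    - {"angular": [0, 0, 0], "xyz": [0, 0, 0], "claw": 4}
    - {"angular": [0, 0, 0], "xyz": [0, 0, 0], "claw": 4}
    - {"angular": [0, 0, 0], "xyz": [0, 0, 0], "claw": 4}
    - {"angular": [0, 0, 0], "xyz": [0, 0, 0], "claw": 4}
  force: 25

```text
t: 3.3
eef_pos: [0.5121, 0.4059, 0.0333]
ee_rot: [-3.141, 0.0, -1.053]
force: [-1.6, -0.9, 5.2]
width: 0.048
gripper_force: 25.0
```

Run:
```python
from h import *
plan(.496,0.05,.26,np.radians(-88.7))
```

```text
pos [0.5121 0.4059 0.0333] rpy [-3.1408e+00  2.0000e-04 -1.0528e+00] q6 -0.45 q1 0.97 turn_z_deg 28.38 shift_cm [ 35.54   2.42 -22.67] rows>=11 w 0.0480 F [-1.6 -0.9  5.2]
```

Request:
servo_tool:
  targets:
    - {"angular": [0, 0, 0], "xyz": [0, 0, -2.7], "claw": 4}
    - {"angular": [0, 0, 0], "xyz": [0, 0, -4], "claw": 4}
    - {"angular": [0, 0, 7.1], "xyz": [0, 0, -4], "claw": 4}
    - {"angular": [0, 0, 7.1], "xyz": [0, 0, -4], "claw": 4}
    - {"angular": [0, 0, 7.1], "xyz": [0, 0, -4], "claw": 4}
    - {"angular": [0, 0, 7.1], "xyz": [0, 0, -4], "claw": 4}
    - {"angular": [0, 0, 0], "xyz": [2.9, 0.24, 0], "claw": 4}
    - {"angular": [0, 0, 0], "xyz": [2.9, 0.24, 0], "claw": 4}
    - {"angular": [0, 0, 0], "xyz": [2.9, 0.24, 0], "claw": 4}
    - {"angular": [0, 0, 0], "xyz": [2.9, 0.24, 0], "claw": 4}
    - {"angular": [0, 0, 0], "xyz": [2.9, 0.24, 0], "claw": 4}
    - {"angular": [0, 0, 0], "xyz": [2.9, 0.24, 0], "claw": 4}
    - {"angular": [0, 0, 0], "xyz": [2.9, 0.24, 0], "claw": 4}
    - {"angular": [0, 0, 0], "xyz": [2.9, 0.24, 0], "claw": 4}
    - {"angular": [0, 0, 0], "xyz": [2.9, 0.24, 0], "claw": 4}
    - {"angular": [0, 0, 0], "xyz": [2.9, 0.24, 0], "claw": 4}
    - {"angular": [0, 0, 0], "xyz": [0, 0, 0], "claw": 4}
    - {"angular": [0, 0, 0], "xyz": [0, 0, 0], "claw": 4}
  force: 25

```text
t: 5.1
eef_pos: [0.4942, 0.1145, 0.2595]
ee_rot: [3.141, 0.0, -1.55]
force: [0.2, -0.0, -2.7]
width: 0.0479
gripper_force: 25.0
```

Run:
```python
from h import *
f=grab('wrist','w2.png'); plan(.496,0.05,.26,np.radians(-88.7))
print(monitor.get_state()['width'])
for y in (.0642,.0121,-.0624): print(proj(f,[.495,y,.11],True))
```

```text
pos [0.4943 0.1152 0.2594] rpy [ 3.1415e+00  2.0000e-04 -1.5493e+00] q6 -0.59 q1 0.62 turn_z_deg -0.07 shift_cm [ 6.52 -0.02 -0.06] rows>=2 w 0.0478 F [ 0.1 -0.4 -1. ]
0.04781561324756916
(np.float64(320.57855376338495), np.float64(164.67884628080108))
(np.float64(322.0525805466181), np.float64(97.21431711965184))
(np.float64(324.08548141798553), np.float64(6.65177032988376))
```

View pics/w2.png

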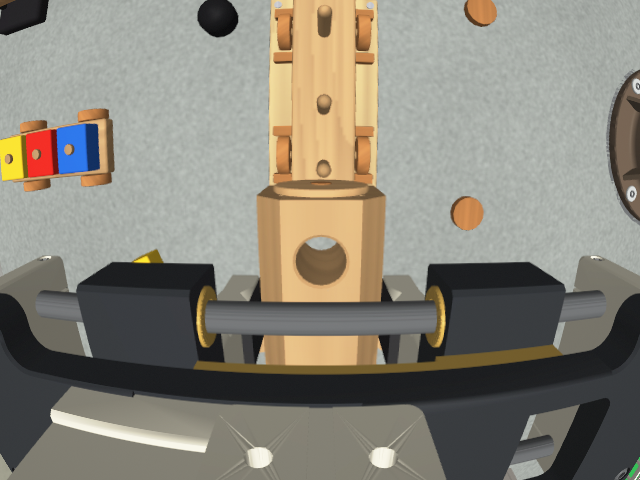

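The wrist view shows post tips at about (323.5,167), (324,101) and (323.5,12), and the boiler's leading hole at (321,260).

Run:
```python
from h import *
f=load('wrist')
g=lambda u,v,z:pt(f,u,v,z,True)[:2]
fr,mi,re=g(323.5,167,.109),g(324,101.5,.109),g(323.5,12.5,.107)
print(fr,mi,re,np.linalg.norm(fr-mi),np.linalg.norm(mi-re),np.degrees(np.arctan2(*(fr-re)[::-1])))
s=monitor.get_state(); hz=s['eef_pos'][2]-.0333+.046
h=g(321,260,hz); p=s['eef_pos'][:2]; y=s['ee_rot'][2]
print('hole',h,'from tcp along x',(h-p)@[np.cos(y),np.sin(y)],'y',(h-p)@[np.sin(y),-np.cos(y)])
```

```text
[0.4927142  0.06600599] [0.49344762 0.01529455] [ 0.49534414 -0.05835684] 0.05071674711807927 0.07367580184110654 91.21147217387451
hole [0.49454812 0.08791538] from tcp along x 0.027244731740427408 y 0.0003661748353040057
```

Run:
```python
from h import *
im=load('wrist')['color']
cv2.imwrite('pics/c2.png',cv2.resize(im[0:190,260:390],None,fx=3,fy=3,interpolation=cv2.INTER_CUBIC))
```

```text
(no output)
```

View pics/c2.png

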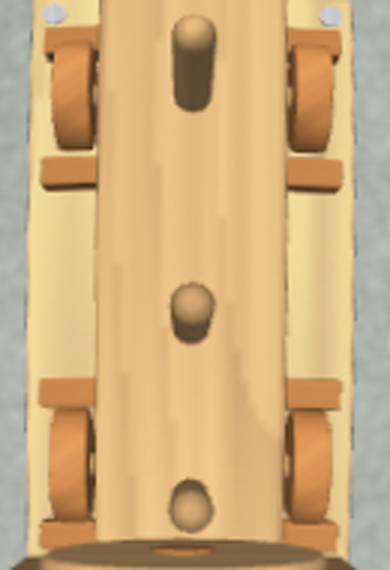

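The post tips are at full-image (323.3,168.3), (324.2,100.7) and (324.7,12).

```bash
cat >> h.py <<'E'
def chassis():
    d=np.load('ch.npz'); return d['o'],float(d['a'])
def onch(x,y=0):
    o,a=chassis(); return o+x*np.array([np.cos(a),np.sin(a)])+y*np.array([-np.sin(a),np.cos(a)])
E
python3 - <<'E'
from h import *
f=load('wrist')
g=lambda u,v,z:pt(f,u,v,z,True)[:2]
P=np.array([g(323.3,168.3,.104),g(324.2,100.7,.104),g(324.7,12,.102)])
print(P,np.linalg.norm(P[0]-P[1]),np.linalg.norm(P[2]-P[1]))
# deck side edges at z .044 (crop px/3+260): left right at crop rows 250, 430?
for v in (83,):
  for l,r in ((97,285),): print('deck',g(260+l/3,v,.044),g(260+r/3,v,.044))
print('jig L',g(260+27/3,83,.012),g(260+352/3,83,.012))
X=np.array([.072,.018,-.058]); d=P[0]-P[2]; a=np.arctan2(d[1],d[0]); u=np.array([np.cos(a),np.sin(a)])
o=P.mean(0)-X.mean()*u; np.savez('ch.npz',o=o,a=a); print('origin',o,np.degrees(a))
print('resid mm',[(1000*(P[i]-o-X[i]*u)).round(1) for i in range(3)])
h=onch(.045); plan(*h,.26,a)
E
```

```text
[[ 0.49279536  0.06735238]
 [ 0.49326736  0.01408854]
 [ 0.49439744 -0.06066739]] 0.05326592447543472 0.07476447453776487
deck [ 0.5228565  -0.00955236] [ 0.46436332 -0.01095508]
jig L [ 0.54931522 -0.01497105] [ 0.4384903  -0.01758828]
origin [ 0.4936202  -0.00374132] 90.71697959530168
resid mm [array([ 0.1, -0.9]), array([-0.1, -0.2]), array([0.1, 1.1])]
pos [0.4943 0.1152 0.2594] rpy [ 3.1415e+00  2.0000e-04 -1.5493e+00] q6 -0.59 q1 0.62 turn_z_deg 0.52 shift_cm [ 7.39  0.22 -0.06] rows>=2 w 0.0478 F [ 0.1 -0.4 -1. ]
```

Request:
servo_tool:
  targets:
    - {"angular": [0, 0, 0.5], "xyz": [2.5, 0.1, 0], "claw": 4}
    - {"angular": [0, 0, 0], "xyz": [2.5, 0.1, 0], "claw": 4}
    - {"angular": [0, 0, 0], "xyz": [2.4, 0, 0], "claw": 4}
    - {"angular": [0, 0, 0], "xyz": [0, 0, 3], "claw": 4}
    - {"angular": [0, 0, 0], "xyz": [0, 0, 3], "claw": 4}
    - {"angular": [0, 0, 0], "xyz": [0, 0, 3], "claw": 4}
    - {"angular": [0, 0, 0], "xyz": [0, 0, 1], "claw": 4}
    - {"angular": [0, 0, 0], "xyz": [0, 0, 1], "claw": 4}
    - {"angular": [0, 0, 0], "xyz": [0, 0, 1], "claw": 4}
    - {"angular": [0, 0, 0], "xyz": [0, 0, 1], "claw": 4}
    - {"angular": [0, 0, 0], "xyz": [0, 0, 0], "claw": 4}
  force: 25

```text
t: 6.25
eef_pos: [0.4931, 0.0411, 0.1287]
ee_rot: [3.14, -0.0, -1.557]
force: [1.1, -0.4, -1.2]
width: 0.0476
gripper_force: 25.0
```

Request:
servo_tool:
  targets:
    - {"angular": [0, 0, 0], "xyz": [0, 0, 1], "claw": 4}
    - {"angular": [0, 0, 0], "xyz": [0, 0, 1], "claw": 4}
    - {"angular": [0, 0, 0], "xyz": [0, 0, 1], "claw": 4}
    - {"angular": [0, 0, 0], "xyz": [0, 0, 1], "claw": 4}
    - {"angular": [0, 0, 0], "xyz": [0, 0, 0.6], "claw": 4}
    - {"angular": [0, 0, 0], "xyz": [0, 0, 0.3], "claw": 4}
    - {"angular": [0, 0, 0], "xyz": [0, 0, 0.1], "claw": 4}
    - {"angular": [0, 0, 0], "xyz": [0, 0, 0], "claw": 4}
    - {"angular": [0, 0, 0], "xyz": [0, 0, 0], "claw": 4}
  force: 25

```text
t: 7.15
eef_pos: [0.4939, 0.0413, 0.0799]
ee_rot: [-3.141, 0.0, -1.557]
force: [-0.3, 0.8, -1.6]
width: 0.0477
gripper_force: 25.0
```

Request:
servo_tool:
  targets:
    - {"angular": [0, 0, 0], "xyz": [0, 0, 0.1], "claw": 4}
    - {"angular": [0, 0, 0], "xyz": [0, 0, 0.1], "claw": 4}
    - {"angular": [0, 0, 0], "xyz": [0, 0, 0.1], "claw": 4}
    - {"angular": [0, 0, 0], "xyz": [0, 0, 0], "claw": 4}
    - {"angular": [0, 0, 0], "xyz": [0, 0, 0], "claw": 4}
  force: 25

```text
t: 7.65
eef_pos: [0.4937, 0.0412, 0.0772]
ee_rot: [-3.141, 0.0, -1.557]
force: [-2.9, 0.3, 6.6]
width: 0.0481
gripper_force: 25.0
```

Request:
servo_tool:
  targets:
    - {"angular": [0, 0, 0], "xyz": [0, 0, 0], "claw": 8.7}
    - {"angular": [0, 0, 0], "xyz": [0, 0, 0], "claw": 8.7}
    - {"angular": [0, 0, 0], "xyz": [0, 0, 0], "claw": 8.7}
    - {"angular": [0, 0, 0], "xyz": [0, 0, 0], "claw": 8.7}
    - {"angular": [0, 0, 0], "xyz": [0, 0, -2], "claw": 8.7}
    - {"angular": [0, 0, 0], "xyz": [0, 0, -4], "claw": 8.7}
    - {"angular": [0, 0, 0], "xyz": [0, 0, -4], "claw": 8.7}
    - {"angular": [0, 0, 0], "xyz": [0, 0, -4], "claw": 8.7}
    - {"angular": [0, 0, 0], "xyz": [0, 0, -3], "claw": 8.7}
    - {"angular": [0, 0, 0], "xyz": [0, 0, 0], "claw": 8.7}

```text
t: 8.65
eef_pos: [0.4958, 0.0418, 0.2512]
ee_rot: [-3.134, 0.002, -1.557]
force: [0.1, -0.4, 0.3]
width: 0.0867
gripper_force: 0.0
```

Run:
```python
from h import *
f=load('top'); C=lambda a,b:(100+a/2.1,210+b/2.1)
c=pt(f,*C(695.5,250),.052)[:2]; d=pt(f,*C(714,92),.022)[:2]; print('chim',c,'dome',d, np.hypot(*c),np.hypot(*d))
plan(*c,.2)
```

```text
chim [ 0.41922352 -0.23196581] dome [ 0.58235922 -0.2579922 ] 0.47912054801220166 0.6369475962554012
pos [0.4958 0.0418 0.2512] rpy [-3.1339e+00  2.4000e-03 -1.5567e+00] q6 -0.47 q1 0.48 turn_z_deg -0.00 shift_cm [27.26  8.04  5.12] rows>=8 w 0.0867 F [ 0.1 -0.4  0.3]
```

Request:
servo_tool:
  targets:
    - {"angular": [0, 0, 0], "xyz": [3, 0.9, 0], "claw": 8.7}
    - {"angular": [0, 0, 0], "xyz": [3, 0.9, 0], "claw": 8.7}
    - {"angular": [0, 0, 0], "xyz": [3, 0.9, 0.7], "claw": 8.7}
    - {"angular": [0, 0, 0], "xyz": [3, 0.9, 0.7], "claw": 8.7}
    - {"angular": [0, 0, 0], "xyz": [3, 0.9, 0.7], "claw": 8.7}
    - {"angular": [0, 0, 0], "xyz": [3, 0.9, 0.7], "claw": 8.7}
    - {"angular": [0, 0, 0], "xyz": [3, 0.9, 0.7], "claw": 8.7}
    - {"angular": [0, 0, 0], "xyz": [3, 0.9, 0.7], "claw": 8.7}
    - {"angular": [0, 0, 0], "xyz": [3.2, 0.8, 0.9], "claw": 8.7}
    - {"angular": [0, 0, 0], "xyz": [0, 0, 0], "claw": 8.7}
    - {"angular": [0, 0, 0], "xyz": [0, 0, 0], "claw": 8.7}

```text
t: 9.75
eef_pos: [0.4166, -0.2324, 0.1948]
ee_rot: [3.14, 0.0, -1.559]
force: [-0.3, 0.0, 0.3]
width: 0.0869
gripper_force: 0.0
```

Run:
```python
from h import *
f=grab('wrist','w3.png'); plan(.4192,-.232,.2)
im=f['color'];u,v=map(int,proj(f,[.4192,-.232,.052],True)); print(u,v)
hsv=cv2.cvtColor(im,cv2.COLOR_BGR2HSV)
m=((hsv[...,1]>70)&(hsv[...,0]<25)).astype(np.uint8)
x0,y0=max(0,u-70),max(0,v-70)
c,_=cv2.findContours(m[y0:v+70,x0:u+70].copy(),cv2.RETR_EXTERNAL,cv2.CHAIN_APPROX_NONE)
for k in c:
    if cv2.contourArea(k)>200: print(cv2.boundingRect(k),x0,y0,cv2.minEnclosingCircle(k))
cv2.imwrite('pics/w3c.png',cv2.resize(im[y0:v+70,x0:u+70],None,fx=3,fy=3))
```

```text
pos [ 0.4171 -0.2319  0.1952] rpy [ 3.1409e+00  1.0000e-04 -1.5582e+00] q6 0.11 q1 -0.09 turn_z_deg -0.00 shift_cm [ 0.02 -0.21 -0.48] rows>=1 w 0.0872 F [-0.6 -0.3  0. ]
316 231
(46, 42, 52, 55) 246 161 ((71.64738464355469, 69.026123046875), 27.076377868652344)
```

View pics/w3c.png

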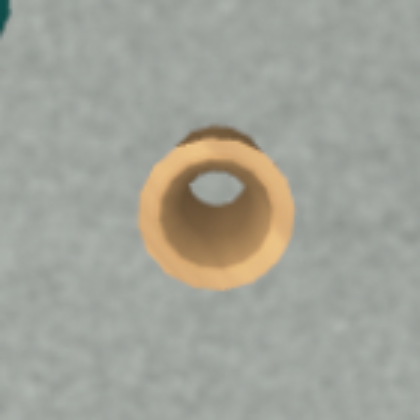

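The crop shows the chimney's top rim centred at about full-image (318,232), with the bore open to the table.

Run:
```python
from h import *
f=load('wrist'); p=pt(f,318,232.3,.052,True); print(p)
print(np.linalg.norm(pt(f,246+139/3,232.3,.052,True)-pt(f,246+294/3,232.3,.052,True)))
plan(p[0],p[1],.025)
```

```text
[ 0.41812961 -0.23102331  0.052     ]
0.04001265586466998
pos [ 0.4171 -0.2319  0.1952] rpy [ 3.1409e+00  1.0000e-04 -1.5582e+00] q6 0.11 q1 -0.09 turn_z_deg -0.00 shift_cm [-0.08 -0.11 17.02] rows>=5 w 0.0872 F [-0.6 -0.3  0. ]
```

Request:
servo_tool:
  targets:
    - {"angular": [0, 0, 0], "xyz": [-0.1, -0.1, 3], "claw": 8.7}
    - {"angular": [0, 0, 0], "xyz": [0, 0, 4], "claw": 8.7}
    - {"angular": [0, 0, 0], "xyz": [0, 0, 4], "claw": 8.7}
    - {"angular": [0, 0, 0], "xyz": [0, 0, 3], "claw": 8.7}
    - {"angular": [0, 0, 0], "xyz": [0, 0, 2], "claw": 8.7}
    - {"angular": [0, 0, 0], "xyz": [0, 0, 1], "claw": 8.7}
    - {"angular": [0, 0, 0], "xyz": [0, 0, 0], "claw": 2.5}
    - {"angular": [0, 0, 0], "xyz": [0, 0, 0], "claw": 2.5}
    - {"angular": [0, 0, 0], "xyz": [0, 0, 0], "claw": 2.5}
    - {"angular": [0, 0, 0], "xyz": [0, 0, 0], "claw": 2.5}
    - {"angular": [0, 0, 0], "xyz": [0, 0, 0], "claw": 2.5}
    - {"angular": [0, 0, 0], "xyz": [0, 0, 0], "claw": 2.5}
    - {"angular": [0, 0, 0], "xyz": [0, 0, 0], "claw": 2.5}
    - {"angular": [0, 0, 0], "xyz": [0, 0, 0], "claw": 2.5}
    - {"angular": [0, 0, 0], "xyz": [0, 0, 0], "claw": 2.5}
    - {"angular": [0, 0, 0], "xyz": [0, 0, 0], "claw": 2.5}
  force: 12

```text
t: 11.4
eef_pos: [0.4185, -0.2309, 0.0258]
ee_rot: [-3.141, -0.0, -1.557]
force: [0.6, -0.1, 4.2]
width: 0.0394
gripper_force: 12.0
```

Run:
```python
from h import *
plan(*onch(.072),.22,chassis()[1])
```

```text
pos [ 0.4185 -0.2309  0.0258] rpy [-3.1412e+00 -2.0000e-04 -1.5572e+00] q6 0.10 q1 -0.09 turn_z_deg 0.06 shift_cm [-29.82  -7.8  -19.42] rows>=10 w 0.0394 F [ 0.6 -0.1  4.2]
```

Width 39.4 mm means the jaws caught the flare instead of the 31 mm shank, so I'll look before lifting.

Run:
```python
from h import *
f=grab('wrist'); s=grab('scene')
im=f['color'][130:400,170:470]
u,v=map(int,proj(s,[.418,-.231,.03])); print(u,v,proj(f,[.418,-.231,.052],True))
a=cv2.resize(im,(500,450)); b=cv2.resize(s['color'][v-45:v+45,u-30:u+30],(300,450),interpolation=cv2.INTER_CUBIC)
cv2.imwrite('pics/c4.png',np.hstack([a,b])); print(monitor.get_state()['width'])
```

```text
197 258 (np.float64(321.8308585466533), np.float64(345.8093780799348))
0.03964772015365934
```

View pics/c4.png

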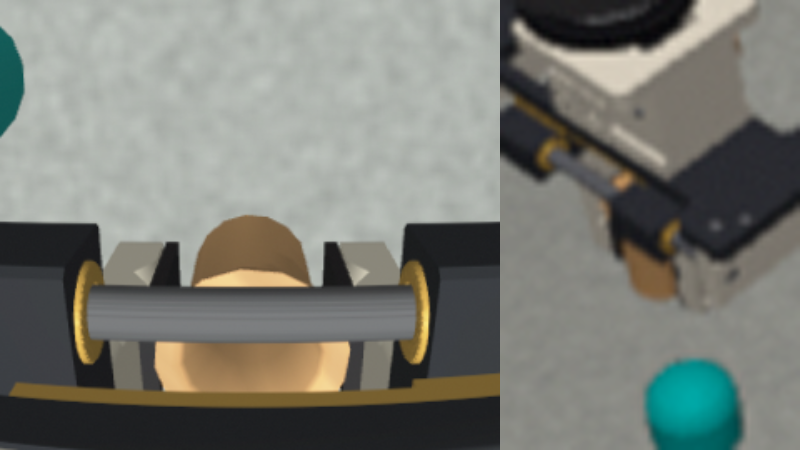

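The wrist crop shows the jaws on the flare, with a gap on both sides of the shank at about (250,245) in the crop. I'll regrip on the rim from higher up, so the chimney hangs upright.

Request:
servo_tool:
  targets:
    - {"angular": [0, 0, 0], "xyz": [0, 0, 0], "claw": 5.5}
    - {"angular": [0, 0, 0], "xyz": [0, 0, 0], "claw": 5.5}
    - {"angular": [0, 0, 0], "xyz": [0, 0, -1], "claw": 5.5}
    - {"angular": [0, 0, 0], "xyz": [0, 0, -1.2], "claw": 5.5}
    - {"angular": [0, 0, 0], "xyz": [0, 0, 0], "claw": 5.5}
    - {"angular": [0, 0, 0], "xyz": [0, 0, 0], "claw": 3.5}
    - {"angular": [0, 0, 0], "xyz": [0, 0, 0], "claw": 3.5}
    - {"angular": [0, 0, 0], "xyz": [0, 0, 0], "claw": 3.5}
    - {"angular": [0, 0, 0], "xyz": [0, 0, 0], "claw": 3.5}
    - {"angular": [0, 0, 0], "xyz": [0, 0, 0], "claw": 3.5}
    - {"angular": [0, 0, 0], "xyz": [0, 0, 0], "claw": 3.5}
  force: 15

```text
t: 12.6
eef_pos: [0.4181, -0.2308, 0.0474]
ee_rot: [3.141, 0.0, -1.557]
force: [-0.2, 0.5, 0.0]
width: 0.0396
gripper_force: 15.0
```

Request:
servo_tool:
  targets:
    - {"angular": [0, 0, 0], "xyz": [0, 0, -2], "claw": 3.5}
    - {"angular": [0, 0, 0], "xyz": [0, 0, -3], "claw": 3.5}
    - {"angular": [0, 0, 0], "xyz": [0, 0, -4], "claw": 3.5}
    - {"angular": [0, 0, 0], "xyz": [0, 0, -4], "claw": 3.5}
    - {"angular": [0, 0, 0], "xyz": [0, 0, -4], "claw": 3.5}
    - {"angular": [0, 0, 0], "xyz": [0, 0, -3], "claw": 3.5}
    - {"angular": [0, 0, 0], "xyz": [-2, -0.6, 0], "claw": 3.5}
    - {"angular": [0, 0, 0], "xyz": [-3, -0.8, 0], "claw": 3.5}
    - {"angular": [0, 0, 0], "xyz": [-3, -0.8, 0], "claw": 3.5}
    - {"angular": [0, 0, 0], "xyz": [-3, -0.8, 0], "claw": 3.5}
    - {"angular": [0, 0, 0], "xyz": [-3, -0.8, 0], "claw": 3.5}
    - {"angular": [0, 0, 0], "xyz": [-3, -0.8, 0], "claw": 3.5}
    - {"angular": [0, 0, 0], "xyz": [-3, -0.8, 0], "claw": 3.5}
    - {"angular": [0, 0, 0], "xyz": [-3, -0.8, 0], "claw": 3.5}
    - {"angular": [0, 0, 0], "xyz": [-3, -0.8, 0], "claw": 3.5}
    - {"angular": [0, 0, 0], "xyz": [-3, -0.8, 0], "claw": 3.5}
    - {"angular": [0, 0, 0], "xyz": [-0.8, 0, 0], "claw": 3.5}
    - {"angular": [0, 0, 0], "xyz": [0, 0, 0], "claw": 3.5}
    - {"angular": [0, 0, 0], "xyz": [0, 0, 0], "claw": 3.5}

```text
t: 14.5
eef_pos: [0.4918, 0.0677, 0.2473]
ee_rot: [3.141, -0.0, -1.557]
force: [0.0, -0.1, -0.5]
width: 0.0394
gripper_force: 15.0
```

Run:
```python
from h import *
f=grab('wrist'); s=grab('scene'); plan(*onch(.072),.17,chassis()[1])
p=monitor.get_state()['eef_pos']
im=f['color'][170:400,170:470]
u,v=map(int,proj(s,[*p[:2],.16])); print(u,v)
a=cv2.resize(im,(500,450)); b=cv2.resize(s['color'][v-60:v+60,u-40:u+40],(300,450),interpolation=cv2.INTER_CUBIC)
cv2.imwrite('pics/c5.png',np.hstack([a,b]))
```

```text
pos [0.4919 0.0673 0.2475] rpy [ 3.1414e+00 -1.0000e-04 -1.5582e+00] q6 -0.52 q1 0.53 turn_z_deg 0.01 shift_cm [-0.1  -0.08  7.75] rows>=2 w 0.0397 F [-0.  -0.3 -0.5]
308 164
```

View pics/c5.png

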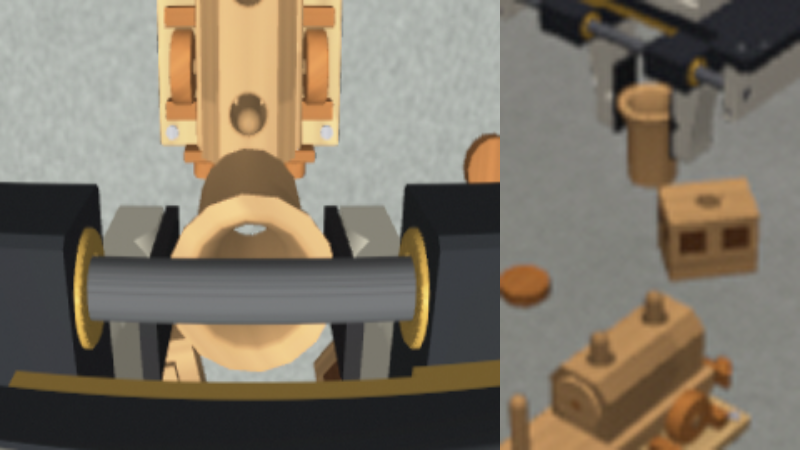

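The picture shows the chimney hanging straight, its rim centred at about (321,313) full-image. The front post tip is visible in the boiler hole at about (318,231).

Run:
```python
from h import *
f=load('wrist')
print('post',pt(f,318.2,231,.105,True),'exp',onch(.072)); r=pt(f,321.2,313,.252,True); print('rim',r)
```

```text
post [0.49332787 0.06787707 0.105     ] exp [0.49271924 0.06825304]
rim [0.49153766 0.06562134 0.252     ]
```

Request:
servo_tool:
  targets:
    - {"angular": [0, 0, 0], "xyz": [-0.2, -0.1, 2], "claw": 3.5}
    - {"angular": [0, 0, 0], "xyz": [0, 0, 3], "claw": 3.5}
    - {"angular": [0, 0, 0], "xyz": [0, 0, 2], "claw": 3.5}
    - {"angular": [0, 0, 0], "xyz": [0, 0, 1], "claw": 3.5}
    - {"angular": [0, 0, 0], "xyz": [0, 0, 0.6], "claw": 3.5}
    - {"angular": [0, 0, 0], "xyz": [0, 0, 0.6], "claw": 3.5}
    - {"angular": [0, 0, 0], "xyz": [0, 0, 0.6], "claw": 3.5}
    - {"angular": [0, 0, 0], "xyz": [0, 0, 0.6], "claw": 3.5}
    - {"angular": [0, 0, 0], "xyz": [0, 0, 0], "claw": 3.5}
    - {"angular": [0, 0, 0], "xyz": [0, 0, 0], "claw": 3.5}

```text
t: 15.6
eef_pos: [0.4933, 0.0703, 0.1437]
ee_rot: [-3.141, -0.0, -1.557]
force: [0.1, 0.2, -0.5]
width: 0.0397
gripper_force: 15.0
```

Request:
servo_tool:
  targets:
    - {"angular": [0, 0, 0], "xyz": [0, 0, 0.3], "claw": 3.5}
    - {"angular": [0, 0, 0], "xyz": [0, 0, 0.2], "claw": 3.5}
    - {"angular": [0, 0, 0], "xyz": [0, 0, 0.1], "claw": 3.5}
    - {"angular": [0, 0, 0], "xyz": [0, 0, 0.1], "claw": 3.5}
    - {"angular": [0, 0, 0], "xyz": [0, 0, 0], "claw": 3.5}

```text
t: 16.1
eef_pos: [0.4934, 0.0701, 0.1371]
ee_rot: [-3.141, -0.0, -1.557]
force: [-2.1, -0.7, 5.3]
width: 0.0396
gripper_force: 15.0
```

Request:
servo_tool:
  targets:
    - {"angular": [0, 0, 0], "xyz": [0, 0, 0], "claw": 8.7}
    - {"angular": [0, 0, 0], "xyz": [0, 0, 0], "claw": 8.7}
    - {"angular": [0, 0, 0], "xyz": [0, 0, 0], "claw": 8.7}
    - {"angular": [0, 0, 0], "xyz": [0, 0, 0], "claw": 8.7}
    - {"angular": [0, 0, 0], "xyz": [0, 0, -2], "claw": 8.7}
    - {"angular": [0, 0, 0], "xyz": [0, 0, -4], "claw": 8.7}
    - {"angular": [0, 0, 0], "xyz": [0, 0, -4], "claw": 8.7}
    - {"angular": [0, 0, 0], "xyz": [0, 0, -2], "claw": 8.7}

```text
t: 16.9
eef_pos: [0.4943, 0.0705, 0.2601]
ee_rot: [-3.137, 0.001, -1.557]
force: [0.9, 0.5, -0.8]
width: 0.0867
gripper_force: 0.0
```

Request:
servo_tool:
  targets:
    - {"angular": [0, 0, 0], "xyz": [3, -0.7, 0], "claw": 8.7}
    - {"angular": [0, 0, 0], "xyz": [3, -0.8, 0], "claw": 8.7}
    - {"angular": [0, 0, 0], "xyz": [3, -0.8, 0], "claw": 8.7}
    - {"angular": [0, 0, 0], "xyz": [3, -0.8, 0], "claw": 8.7}
    - {"angular": [0, 0, 0], "xyz": [3, -0.8, 0], "claw": 8.7}
    - {"angular": [0, 0, 0], "xyz": [3, -0.8, 0], "claw": 8.7}
    - {"angular": [0, 0, 0], "xyz": [3, -0.8, 1], "claw": 8.7}
    - {"angular": [0, 0, 0], "xyz": [3, -0.8, 1], "claw": 8.7}
    - {"angular": [0, 0, 0], "xyz": [3, -0.8, 1], "claw": 8.7}
    - {"angular": [0, 0, 0], "xyz": [3, -0.7, 1], "claw": 8.7}
    - {"angular": [0, 0, 0], "xyz": [2.9, -0.7, 1.5], "claw": 8.7}
    - {"angular": [0, 0, 0], "xyz": [0, 0, 0], "claw": 8.7}
    - {"angular": [0, 0, 0], "xyz": [0, 0, 0], "claw": 8.7}

```text
t: 18.2
eef_pos: [0.5822, -0.2582, 0.2005]
ee_rot: [3.14, 0.0, -1.559]
force: [-0.9, 0.3, 0.5]
width: 0.0871
gripper_force: 0.0
```

Run:
```python
from h import *
f=grab('wrist'); im=f['color']
u,v=map(int,proj(f,[.5824,-.258,.024],True)); print(u,v)
hsv=cv2.cvtColor(im,cv2.COLOR_BGR2HSV)
m=((hsv[...,1]>70)&(hsv[...,0]<25)).astype(np.uint8)
x0,y0=max(0,u-60),max(0,v-60)
c,_=cv2.findContours(m[y0:v+60,x0:u+60].copy(),cv2.RETR_EXTERNAL,cv2.CHAIN_APPROX_NONE)
for k in c:
    if cv2.contourArea(k)>300:
        (a,b),r=cv2.minEnclosingCircle(k); bb=cv2.boundingRect(k); print(a+x0,b+y0,r,bb,im[int(b+y0),int(a+x0)])
        # widest-diameter silhouette edges left/right at z~.02
        q=pt(f,a+x0,b+y0,.022,True); l=pt(f,bb[0]+x0,b+y0,.022,True); rr=pt(f,bb[0]+bb[2]+x0,b+y0,.022,True); print(q,np.linalg.norm(l-rr)); plan(q[0],q[1],.025)
```

```text
319 221
320.0 221.0 24.083288192749023 (38, 36, 46, 49) [125 179 222]
[ 0.58205642 -0.25822624  0.022     ] 0.039879901003267555
pos [ 0.5825 -0.2576  0.2013] rpy [ 3.141   0.     -1.5578] q6 0.12 q1 -0.11 turn_z_deg -0.00 shift_cm [ 0.06  0.04 17.63] rows>=5 w 0.0869 F [ 1.   0.3 -0.3]
```

The dome is confirmed: beech colour, 39.9 mm across, at (320,221). With this jaw direction the gripper body would come near the dowel pot (pot edge about x 0.675), so I turn 90° first and turn back later.

Request:
servo_tool:
  targets:
    - {"angular": [0, 0, 8.3], "xyz": [0, 0, 0], "claw": 8.7}
    - {"angular": [0, 0, 8.3], "xyz": [0, 0, 0], "claw": 8.7}
    - {"angular": [0, 0, 8.3], "xyz": [0, 0, 0], "claw": 8.7}
    - {"angular": [0, 0, 8.3], "xyz": [0, 0, 0], "claw": 8.7}
    - {"angular": [0, 0, 8.3], "xyz": [0, 0, 0], "claw": 8.7}
    - {"angular": [0, 0, 8.3], "xyz": [0, 0, 0], "claw": 8.7}
    - {"angular": [0, 0, 8.3], "xyz": [0, 0, 0], "claw": 8.7}
    - {"angular": [0, 0, 8.3], "xyz": [0, 0, 0], "claw": 8.7}
    - {"angular": [0, 0, 8.3], "xyz": [0, 0, 0], "claw": 8.7}
    - {"angular": [0, 0, 8.3], "xyz": [0, 0, 0], "claw": 8.7}
    - {"angular": [0, 0, 8], "xyz": [0, 0, 0], "claw": 8.7}
    - {"angular": [0, 0, 0], "xyz": [0, 0, 0], "claw": 8.7}
    - {"angular": [0, 0, 0], "xyz": [0, 0, 0], "claw": 8.7}

```text
t: 19.55
eef_pos: [0.5829, -0.2569, 0.2024]
ee_rot: [-3.141, 0.001, -3.14]
force: [-0.8, 0.3, -0.1]
width: 0.0869
gripper_force: 0.0
```

Run:
```python
from h import *
plan(.5821,-.2582,.025); print('pot',pt(load('top'),432,187,.09))
```

```text
pos [ 0.5829 -0.2569  0.2024] rpy [-3.1415e+00  1.2000e-03 -3.1404e+00] q6 -1.46 q1 -0.11 turn_z_deg -0.00 shift_cm [ 0.08 -0.13 17.74] rows>=5 w 0.0869 F [-0.8  0.3 -0.1]
pot [ 0.71983351 -0.22203104  0.09      ]
```

Request:
servo_tool:
  targets:
    - {"angular": [0, 0, 0], "xyz": [0.1, -0.1, 3], "claw": 8.7}
    - {"angular": [0, 0, 0], "xyz": [0, 0, 4], "claw": 8.7}
    - {"angular": [0, 0, 0], "xyz": [0, 0, 4], "claw": 8.7}
    - {"angular": [0, 0, 0], "xyz": [0, 0, 3], "claw": 8.7}
    - {"angular": [0, 0, 0], "xyz": [0, 0, 2], "claw": 8.7}
    - {"angular": [0, 0, 0], "xyz": [0, 0, 1.2], "claw": 8.7}
    - {"angular": [0, 0, 0], "xyz": [0, 0, 0.4], "claw": 8.7}
    - {"angular": [0, 0, 0], "xyz": [0, 0, 0], "claw": 3}
    - {"angular": [0, 0, 0], "xyz": [0, 0, 0], "claw": 3}
    - {"angular": [0, 0, 0], "xyz": [0, 0, 0], "claw": 3}
    - {"angular": [0, 0, 0], "xyz": [0, 0, 0], "claw": 3}
    - {"angular": [0, 0, 0], "xyz": [0, 0, 0], "claw": 3}
    - {"angular": [0, 0, 0], "xyz": [0, 0, 0], "claw": 3}
    - {"angular": [0, 0, 0], "xyz": [0, 0, 0], "claw": 3}
    - {"angular": [0, 0, 0], "xyz": [0, 0, 0], "claw": 3}
  force: 15

```text
t: 21.05
eef_pos: [0.5817, -0.2587, 0.0258]
ee_rot: [-3.142, 0.0, 3.138]
force: [-0.0, 0.3, 2.6]
width: 0.0402
gripper_force: 15.0
```

Request:
servo_tool:
  targets:
    - {"angular": [0, 0, 0], "xyz": [0, 0, -2], "claw": 3}
    - {"angular": [0, 0, 0], "xyz": [0, 0, -4], "claw": 3}
    - {"angular": [0, 0, 0], "xyz": [0, 0, -4], "claw": 3}
    - {"angular": [0, 0, 0], "xyz": [0, 0, -4], "claw": 3}
    - {"angular": [0, 0, -8], "xyz": [0, 0, -4], "claw": 3}
    - {"angular": [0, 0, -8.3], "xyz": [0, 0, -2], "claw": 3}
    - {"angular": [0, 0, -8.3], "xyz": [0, 0, -2], "claw": 3}
    - {"angular": [0, 0, -8.3], "xyz": [0, 0, 0], "claw": 3}
    - {"angular": [0, 0, -8.3], "xyz": [0, 0, 0], "claw": 3}
    - {"angular": [0, 0, -8.3], "xyz": [0, 0, 0], "claw": 3}
    - {"angular": [0, 0, -8.3], "xyz": [0, 0, 0], "claw": 3}
    - {"angular": [0, 0, -8.3], "xyz": [0, 0, 0], "claw": 3}
    - {"angular": [0, 0, -8.3], "xyz": [0, 0, 0], "claw": 3}
    - {"angular": [0, 0, -8.3], "xyz": [0, 0, 0], "claw": 3}
    - {"angular": [0, 0, -8.3], "xyz": [0, 0, 0], "claw": 3}
    - {"angular": [0, 0, 0], "xyz": [0, 0, 0], "claw": 3}

```text
t: 22.65
eef_pos: [0.5815, -0.2586, 0.2453]
ee_rot: [3.141, 0.0, -1.555]
force: [0.0, 0.0, -1.1]
width: 0.0399
gripper_force: 15.0
```

Run:
```python
from h import *
plan(*onch(.018),.25,chassis()[1])
```

```text
pos [ 0.5815 -0.2586  0.2453] rpy [ 3.1412e+00  1.0000e-04 -1.5551e+00] q6 0.13 q1 -0.11 turn_z_deg 0.18 shift_cm [-27.39   8.47  -0.47] rows>=8 w 0.0399 F [ 0.   0.  -1.1]
```

Request:
servo_tool:
  targets:
    - {"angular": [0, 0, 0.2], "xyz": [-2.4, 0.8, 0], "claw": 3}
    - {"angular": [0, 0, 0], "xyz": [-3, 0.9, 0], "claw": 3}
    - {"angular": [0, 0, 0], "xyz": [-3, 0.9, 0], "claw": 3}
    - {"angular": [0, 0, 0], "xyz": [-3, 0.9, 0], "claw": 3}
    - {"angular": [0, 0, 0], "xyz": [-3, 0.9, 0], "claw": 3}
    - {"angular": [0, 0, 0], "xyz": [-3, 0.9, 0], "claw": 3}
    - {"angular": [0, 0, 0], "xyz": [-3, 0.9, 0], "claw": 3}
    - {"angular": [0, 0, 0], "xyz": [-3, 0.9, 0], "claw": 3}
    - {"angular": [0, 0, 0], "xyz": [-2.6, 0.8, 0], "claw": 3}
    - {"angular": [0, 0, 0], "xyz": [-1.4, 0.5, 0], "claw": 3}
    - {"angular": [0, 0, 0], "xyz": [0, 0, 0], "claw": 3}
    - {"angular": [0, 0, 0], "xyz": [0, 0, 0], "claw": 3}

```text
t: 23.85
eef_pos: [0.4948, 0.0146, 0.2457]
ee_rot: [-3.141, 0.0, -1.563]
force: [0.7, 0.6, -0.3]
width: 0.04
gripper_force: 15.0
```

Run:
```python
from h import *
plan(*onch(.018),.1158,chassis()[1]); f=grab('wrist')
for n,X in (('mid',onch(.018)),('dome',onch(.018))): print(n,proj(f,[*X,.105 if n=='mid' else .2195+.02],True))
cv2.imwrite('pics/c6.png',cv2.resize(f['color'][150:400,170:470],None,fx=2,fy=2))
```

```text
pos [0.4948 0.0146 0.2457] rpy [-3.1413e+00  1.0000e-04 -1.5626e+00] q6 -0.42 q1 0.43 turn_z_deg -0.25 shift_cm [ 0.04  0.14 12.99] rows>=4 w 0.0400 F [ 0.7  0.6 -0.3]
mid (np.float64(322.12119496239734), np.float64(230.84443545076155))
dome (np.float64(323.6737062242316), np.float64(305.4304747815056))
```

View pics/c6.png

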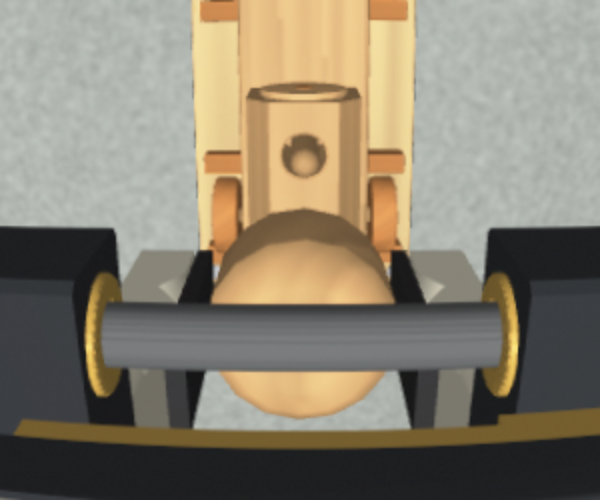

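The middle post tip is at (322,231), exactly where predicted, and the dome is centred in the jaws. Down it goes.

Request:
servo_tool:
  targets:
    - {"angular": [0, 0, -0.2], "xyz": [0, 0.1, 2], "claw": 3}
    - {"angular": [0, 0, 0], "xyz": [0, 0, 3], "claw": 3}
    - {"angular": [0, 0, 0], "xyz": [0, 0, 3], "claw": 3}
    - {"angular": [0, 0, 0], "xyz": [0, 0, 2], "claw": 3}
    - {"angular": [0, 0, 0], "xyz": [0, 0, 0.6], "claw": 3}
    - {"angular": [0, 0, 0], "xyz": [0, 0, 0.6], "claw": 3}
    - {"angular": [0, 0, 0], "xyz": [0, 0, 0.6], "claw": 3}
    - {"angular": [0, 0, 0], "xyz": [0, 0, 0.5], "claw": 3}
    - {"angular": [0, 0, 0], "xyz": [0, 0, 0], "claw": 3}
    - {"angular": [0, 0, 0], "xyz": [0, 0, 0], "claw": 3}

```text
t: 24.9
eef_pos: [0.494, 0.0145, 0.1229]
ee_rot: [-3.141, 0.0, -1.557]
force: [0.4, 0.2, -0.5]
width: 0.0401
gripper_force: 15.0
```

Request:
servo_tool:
  targets:
    - {"angular": [0, 0, 0], "xyz": [0, 0, 0.3], "claw": 3}
    - {"angular": [0, 0, 0], "xyz": [0, 0, 0.2], "claw": 3}
    - {"angular": [0, 0, 0], "xyz": [0, 0, 0.1], "claw": 3}
    - {"angular": [0, 0, 0], "xyz": [0, 0, 0.1], "claw": 3}
    - {"angular": [0, 0, 0], "xyz": [0, 0, 0.1], "claw": 3}
    - {"angular": [0, 0, 0], "xyz": [0, 0, 0], "claw": 3}

```text
t: 25.5
eef_pos: [0.4938, 0.0145, 0.1156]
ee_rot: [-3.141, -0.0, -1.557]
force: [-5.3, 0.5, 13.1]
width: 0.0401
gripper_force: 15.0
```

Request:
servo_tool:
  targets:
    - {"angular": [0, 0, 0], "xyz": [0, 0, 0], "claw": 8.7}
    - {"angular": [0, 0, 0], "xyz": [0, 0, 0], "claw": 8.7}
    - {"angular": [0, 0, 0], "xyz": [0, 0, 0], "claw": 8.7}
    - {"angular": [0, 0, 0], "xyz": [0, 0, 0], "claw": 8.7}
    - {"angular": [0, 0, 0], "xyz": [0, 0, -2], "claw": 8.7}
    - {"angular": [0, 0, 0], "xyz": [0, 0, -4], "claw": 8.7}
    - {"angular": [0, 0, 0], "xyz": [0, 0, -4], "claw": 8.7}
    - {"angular": [0, 0, 0], "xyz": [0, 0, -4], "claw": 8.7}
    - {"angular": [0, 0, 0], "xyz": [-2.8, 1.0, 0], "claw": 8.7}
    - {"angular": [0, 0, 0], "xyz": [-2.8, 1.1, 0], "claw": 8.7}
    - {"angular": [0, 0, 0], "xyz": [-2.8, 1.1, 0], "claw": 8.7}
    - {"angular": [0, 0, 0], "xyz": [-2.8, 1.1, 0], "claw": 8.7}
    - {"angular": [0, 0, 0], "xyz": [-2.8, 1.1, 0], "claw": 8.7}
    - {"angular": [0, 0, 0], "xyz": [-2.8, 1.1, 0.5], "claw": 8.7}
    - {"angular": [0, 0, 0], "xyz": [-2.7, 1.1, 1.5], "claw": 8.7}
    - {"angular": [0, 0, 0], "xyz": [-2.7, 1.0, 2], "claw": 8.7}
    - {"angular": [0, 0, 0], "xyz": [0, 0, 0], "claw": 8.7}
    - {"angular": [0, 0, 0], "xyz": [0, 0, 0], "claw": 8.7}

```text
t: 27.3
eef_pos: [0.4045, 0.2355, 0.2142]
ee_rot: [3.141, -0.001, -1.556]
force: [-0.0, 0.5, 0.4]
width: 0.0868
gripper_force: 0.0
```

Run:
```python
from h import *
plan(.4055,.2354,.2); f=grab('wrist'); print(proj(f,[.4055,.2354,.052],True))
cv2.imwrite('pics/w7.png',f['color'])
```

```text
pos [0.4045 0.2355 0.2142] rpy [ 3.1409e+00 -1.2000e-03 -1.5556e+00] q6 -0.93 q1 0.95 turn_z_deg -0.00 shift_cm [ 0.01 -0.1   1.42] rows>=1 w 0.0868 F [-0.   0.5  0.4]
(np.float64(318.8655055677565), np.float64(225.26596582423073))
```

View pics/w7.png

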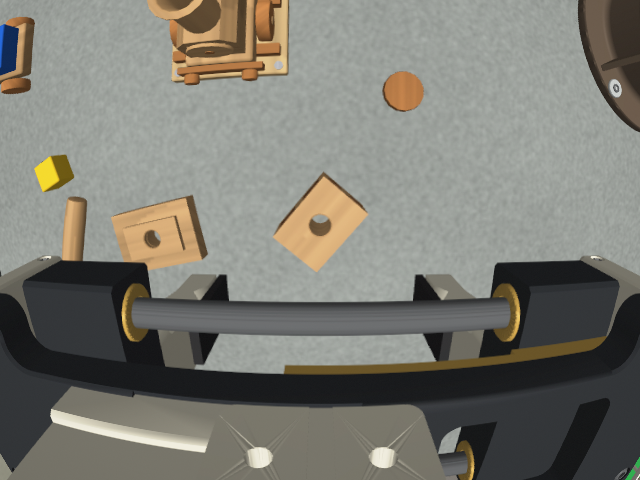

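The view shows the cab hole at (320,224), with top corners about (367,214), (317,271) and (275,237), so the long way runs (367,214)→(317,271). The roof hole is at (153,238), and its long side runs (127,271)→(206,254).

Run:
```python
from h import *
f=load('wrist'); g=lambda u,v,z:pt(f,u,v,z,True)[:2]
a,b,c=g(367,214,.052),g(317,271,.052),g(275,237,.052)
print(np.linalg.norm(a-b),np.linalg.norm(b-c)); d=b-a; yl=np.degrees(np.arctan2(d[1],d[0])); e=c-b; ys=np.degrees(np.arctan2(e[1],e[0]))-90
print('cab yaw',yl,ys); h=g(320,224,.052); print(h)
p,q,r=g(127,271.5,.0,),g(207,255,.0),g(190,196,.02); d=q-p; print('roof',np.linalg.norm(d),np.degrees(np.arctan2(d[1],d[0])),g(153,238,.026),'short dir',np.degrees(np.arctan2(*(g(207,255,.02)-r)[::-1])))
plan(*h,.032,np.radians((yl)))
```

```text
0.06432308962600368 0.04599742146302536
cab yaw 51.08269337794762 -129.66173401078362
[0.40458302 0.23431887]
roof 0.10007548058785692 -167.43656436392774 [0.56594358 0.25538265] short dir 103.5070695809904
pos [0.4049 0.2353 0.2147] rpy [ 3.1416e+00 -5.0000e-04 -1.5565e+00] q6 -0.93 q1 0.95 turn_z_deg 39.74 shift_cm [ 0.09 -0.04 18.27] rows>=5 w 0.0872 F [ 0.2  0.3 -0.2]
```

Request:
servo_tool:
  targets:
    - {"angular": [0, 0, 8], "xyz": [0, 0, 0], "claw": 8.7}
    - {"angular": [0, 0, 8], "xyz": [0, 0, 0], "claw": 8.7}
    - {"angular": [0, 0, 8], "xyz": [0, 0, 0], "claw": 8.7}
    - {"angular": [0, 0, 8], "xyz": [0, 0, 0], "claw": 8.7}
    - {"angular": [0, 0, 8], "xyz": [0, 0, 0], "claw": 8.7}
    - {"angular": [0, 0, 0], "xyz": [0.1, 0, 3], "claw": 8.7}
    - {"angular": [0, 0, 0], "xyz": [0, 0, 4], "claw": 8.7}
    - {"angular": [0, 0, 0], "xyz": [0, 0, 4], "claw": 8.7}
    - {"angular": [0, 0, 0], "xyz": [0, 0, 4], "claw": 8.7}
    - {"angular": [0, 0, 0], "xyz": [0, 0, 2], "claw": 8.7}
    - {"angular": [0, 0, 0], "xyz": [0, 0, 1.2], "claw": 8.7}
    - {"angular": [0, 0, 0], "xyz": [0, 0, 0], "claw": 4}
    - {"angular": [0, 0, 0], "xyz": [0, 0, 0], "claw": 4}
    - {"angular": [0, 0, 0], "xyz": [0, 0, 0], "claw": 4}
    - {"angular": [0, 0, 0], "xyz": [0, 0, 0], "claw": 4}
    - {"angular": [0, 0, 0], "xyz": [0, 0, 0], "claw": 4}
    - {"angular": [0, 0, 0], "xyz": [0, 0, 0], "claw": 4}
    - {"angular": [0, 0, 0], "xyz": [0, 0, 0], "claw": 4}
  force: 25

```text
t: 29.15
eef_pos: [0.4044, 0.2348, 0.0332]
ee_rot: [-3.142, 0.001, -2.255]
force: [-0.5, -1.2, 7.0]
width: 0.0478
gripper_force: 25.0
```

Run:
```python
from h import *
plan(*onch(-.058),.25,chassis()[1])
```

```text
pos [0.4044 0.2348 0.0332] rpy [-3.1415e+00  1.0000e-03 -2.2551e+00] q6 -1.63 q1 0.95 turn_z_deg -39.93 shift_cm [ 29.77  -8.62 -21.68] rows>=10 w 0.0478 F [-0.5 -1.2  7. ]
```

Request:
servo_tool:
  targets:
    - {"angular": [0, 0, 0], "xyz": [0, 0, -2.5], "claw": 4}
    - {"angular": [0, 0, 0], "xyz": [0, 0, -4], "claw": 4}
    - {"angular": [0, 0, -8], "xyz": [0, 0, -4], "claw": 4}
    - {"angular": [0, 0, -8], "xyz": [0, 0, -4], "claw": 4}
    - {"angular": [0, 0, -8], "xyz": [0, 0, -4], "claw": 4}
    - {"angular": [0, 0, -8], "xyz": [0, 0, -4], "claw": 4}
    - {"angular": [0, 0, -8], "xyz": [0, 0, 0], "claw": 4}
    - {"angular": [0, 0, 0], "xyz": [2.8, -0.8, 0], "claw": 4}
    - {"angular": [0, 0, 0], "xyz": [3, -0.9, 0], "claw": 4}
    - {"angular": [0, 0, 0], "xyz": [3, -0.9, 0], "claw": 4}
    - {"angular": [0, 0, 0], "xyz": [3, -0.9, 0], "claw": 4}
    - {"angular": [0, 0, 0], "xyz": [3, -0.9, 0], "claw": 4}
    - {"angular": [0, 0, 0], "xyz": [3, -0.9, 0], "claw": 4}
    - {"angular": [0, 0, 0], "xyz": [3, -0.9, 0], "claw": 4}
    - {"angular": [0, 0, 0], "xyz": [3, -0.8, 0], "claw": 4}
    - {"angular": [0, 0, 0], "xyz": [3, -0.8, 0], "claw": 4}
    - {"angular": [0, 0, 0], "xyz": [3, -0.8, 0], "claw": 4}
    - {"angular": [0, 0, 0], "xyz": [0, 0, 0], "claw": 4}
    - {"angular": [0, 0, 0], "xyz": [0, 0, 0], "claw": 4}

```text
t: 31.05
eef_pos: [0.4938, -0.0628, 0.257]
ee_rot: [3.14, 0.0, -1.559]
force: [0.4, 0.1, -2.5]
width: 0.0478
gripper_force: 25.0
```

Run:
```python
from h import *
plan(*onch(-.058),.0772,chassis()[1]); f=grab('wrist'); print(proj(f,[*onch(-.058),.102],True))
p=monitor.get_state()['eef_pos'];print(proj(f,[p[0],p[1],p[2]-.0332+.052],True))
cv2.imwrite('pics/c8.png',cv2.resize(f['color'][150:400,170:470],None,fx=2,fy=2))
```

```text
pos [ 0.4938 -0.0628  0.257 ] rpy [ 3.1404e+00  1.0000e-04 -1.5593e+00] q6 -0.26 q1 0.27 turn_z_deg -0.06 shift_cm [-0.11 -0.06 17.98] rows>=5 w 0.0478 F [ 0.4  0.1 -2.5]
(np.float64(319.3109132044076), np.float64(228.41028645441685))
(np.float64(320.39735691246545), np.float64(336.9958855235689))
```

View pics/c8.png

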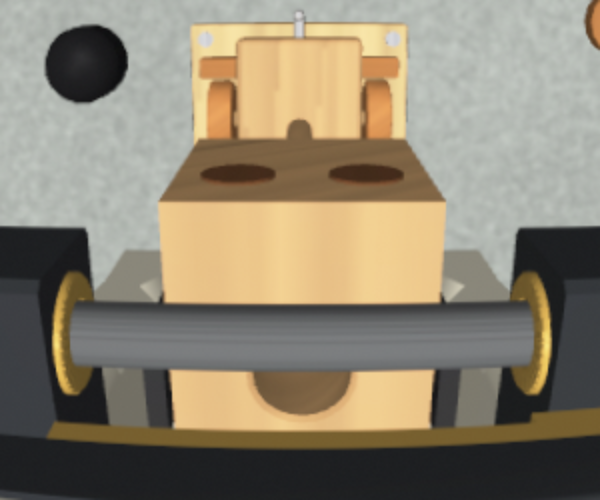

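The cab hangs square, its hole centre at about (321,336) matching the TCP prediction (320,337). Lowering.

Request:
servo_tool:
  targets:
    - {"angular": [0, 0, 0], "xyz": [-0.1, -0.1, 2], "claw": 4}
    - {"angular": [0, 0, 0], "xyz": [0, 0, 3], "claw": 4}
    - {"angular": [0, 0, 0], "xyz": [0, 0, 3], "claw": 4}
    - {"angular": [0, 0, 0], "xyz": [0, 0, 1.5], "claw": 4}
    - {"angular": [0, 0, 0], "xyz": [0, 0, 1], "claw": 4}
    - {"angular": [0, 0, 0], "xyz": [0, 0, 1], "claw": 4}
    - {"angular": [0, 0, 0], "xyz": [0, 0, 0.8], "claw": 4}
    - {"angular": [0, 0, 0], "xyz": [0, 0, 0.7], "claw": 4}
    - {"angular": [0, 0, 0], "xyz": [0, 0, 0], "claw": 4}
    - {"angular": [0, 0, 0], "xyz": [0, 0, 0], "claw": 4}

```text
t: 32.1
eef_pos: [0.4954, -0.0613, 0.1278]
ee_rot: [-3.141, -0.0, -1.557]
force: [0.3, 0.3, -1.1]
width: 0.0477
gripper_force: 25.0
```

Request:
servo_tool:
  targets:
    - {"angular": [0, 0, 0], "xyz": [0, 0.1, 1], "claw": 4}
    - {"angular": [0, 0, 0], "xyz": [0, 0, 1], "claw": 4}
    - {"angular": [0, 0, 0], "xyz": [0, 0, 1], "claw": 4}
    - {"angular": [0, 0, 0], "xyz": [0, 0, 1], "claw": 4}
    - {"angular": [0, 0, 0], "xyz": [0, 0, 0.5], "claw": 4}
    - {"angular": [0, 0, 0], "xyz": [0, 0, 0.3], "claw": 4}
    - {"angular": [0, 0, 0], "xyz": [0, 0, 0.1], "claw": 4}
    - {"angular": [0, 0, 0], "xyz": [0, 0, 0.1], "claw": 4}
    - {"angular": [0, 0, 0], "xyz": [0, 0, 0.1], "claw": 4}
    - {"angular": [0, 0, 0], "xyz": [0, 0, 0], "claw": 4}
    - {"angular": [0, 0, 0], "xyz": [0, 0, 0], "claw": 4}

```text
t: 33.2
eef_pos: [0.4945, -0.0613, 0.0772]
ee_rot: [-3.141, 0.0, -1.557]
force: [-1.6, 0.2, 5.8]
width: 0.0481
gripper_force: 25.0
```

Request:
servo_tool:
  targets:
    - {"angular": [0, 0, 0], "xyz": [0, 0, 0], "claw": 8.7}
    - {"angular": [0, 0, 0], "xyz": [0, 0, 0], "claw": 8.7}
    - {"angular": [0, 0, 0], "xyz": [0, 0, 0], "claw": 8.7}
    - {"angular": [0, 0, 0], "xyz": [0, 0, 0], "claw": 8.7}
    - {"angular": [0, 0, 0], "xyz": [0, 0, -2], "claw": 8.7}
    - {"angular": [0, 0, 0], "xyz": [0, 0, -4], "claw": 8.7}
    - {"angular": [0, 0, 0], "xyz": [0, 0, -4], "claw": 8.7}
    - {"angular": [0, 0, 0], "xyz": [0, 0, -4], "claw": 8.7}
    - {"angular": [0, 0, 0], "xyz": [0, 0, -4], "claw": 8.7}
    - {"angular": [0, 0, 0], "xyz": [0, 0, 0], "claw": 8.7}

```text
t: 34.2
eef_pos: [0.4969, -0.0612, 0.2624]
ee_rot: [-3.132, 0.001, -1.557]
force: [-0.2, 0.2, 0.4]
width: 0.087
gripper_force: 0.0
```

Request:
servo_tool:
  targets:
    - {"angular": [0, 0, 0], "xyz": [-2.8, -0.7, 0], "claw": 8.7}
    - {"angular": [0, 0, 0], "xyz": [-3.2, -0.8, 0], "claw": 8.7}
    - {"angular": [0, 0, 0], "xyz": [-3.2, -0.8, 0], "claw": 8.7}
    - {"angular": [0, 0, 0], "xyz": [-3.2, -0.8, 0], "claw": 8.7}
    - {"angular": [0, 0, 0], "xyz": [-3.2, -0.8, 0], "claw": 8.7}
    - {"angular": [0, 0, 0], "xyz": [-3.2, -0.8, 0], "claw": 8.7}
    - {"angular": [0, 0, 0], "xyz": [-3.2, -0.8, 0], "claw": 8.7}
    - {"angular": [0, 0, 0], "xyz": [-3.2, -0.8, 1], "claw": 8.7}
    - {"angular": [0, 0, 0], "xyz": [-3.2, -0.7, 2], "claw": 8.7}
    - {"angular": [0, 0, 0], "xyz": [-3.2, -0.7, 3], "claw": 8.7}
    - {"angular": [0, 0, 0], "xyz": [0, 0, 0], "claw": 8.7}
    - {"angular": [0, 0, 0], "xyz": [0, 0, 0], "claw": 8.7}

```text
t: 35.4
eef_pos: [0.5664, 0.256, 0.1948]
ee_rot: [3.139, -0.002, -1.556]
force: [-0.7, -0.2, 0.6]
width: 0.087
gripper_force: 0.0
```

Run:
```python
from h import *
plan(.567,.256,.2); f=grab('wrist','w9.png'); im=f['color']
u,v=map(int,proj(f,[.567,.256,.02],True)); print(u,v)
hsv=cv2.cvtColor(im,cv2.COLOR_BGR2HSV)
m=((hsv[...,1]>70)&(hsv[...,0]<25)).astype(np.uint8)
m[:max(0,v-90)]=0;m[min(v+58,285):]=0;m[:,:u-90]=0;m[:,u+90:]=0
c,_=cv2.findContours(m,cv2.RETR_EXTERNAL,cv2.CHAIN_APPROX_NONE); k=max(c,key=cv2.contourArea)
P=np.array([pt(f,a,b,.02,True)[:2] for a,b in k[:,0]],np.float32)*1000
print('rect mm',cv2.minAreaRect(P)); print(cv2.approxPolyDP(k,5,True)[:,0].tolist())
# hole: grey pixels inside
cv2.imwrite('pics/c9.png',cv2.resize(im[v-90:v+90,u-100:u+100],None,fx=3,fy=3)); print(u-100,v-90)
```

```text
pos [0.5664 0.256  0.1948] rpy [ 3.1392e+00 -2.1000e-03 -1.5561e+00] q6 -0.72 q1 0.74 turn_z_deg -0.00 shift_cm [-0.   -0.06 -0.52] rows>=1 w 0.0870 F [-0.7 -0.2  0.6]
319 222
rect mm ((567.9891357421875, 255.43148803710938), (87.99922943115234, 63.93070983886719), 11.902194023132324)
[[361, 177], [261, 198], [277, 265], [373, 247]]
219 132
```

View pics/c9.png

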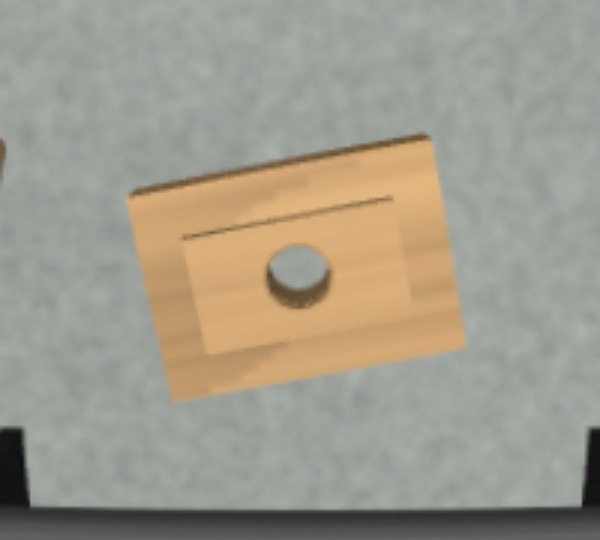

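The crop shows the roof hole at full (318.7,223.7), with its near long edge running (277,266)→(374,248).

Run:
```python
from h import *
f=load('wrist'); g=lambda u,v,z:pt(f,219+u/3,132+v/3,z,True)[:2]
A=lambda d:np.degrees(np.arctan2(d[1],d[0]))
h=g(299,275,.026); print(h)
print(A(g(174,402,.02)-g(466,347,.02)),A(g(183,239,.026)-g(392,198,.026)),A(g(128,197,.02)-g(174,402,.02)),np.linalg.norm(g(466,347,.02)-g(174,402,.02)))
plan(*h,.025,np.radians(12))
```

```text
[0.56728626 0.25575494]
11.9719747213244 12.049310762380523 -78.50194304257153 0.08750215629100916
pos [0.5668 0.2556 0.1961] rpy [ 3.1409e+00 -1.0000e-03 -1.5568e+00] q6 -0.72 q1 0.74 turn_z_deg 78.80 shift_cm [-5.000e-02  1.000e-02  1.711e+01] rows>=5 w 0.0868 F [ 0.1 -0.1 -0.4]
```

Request:
servo_tool:
  targets:
    - {"angular": [0, 0, 7.9], "xyz": [0, 0, 0], "claw": 8.7}
    - {"angular": [0, 0, 7.9], "xyz": [0, 0, 0], "claw": 8.7}
    - {"angular": [0, 0, 7.9], "xyz": [0, 0, 0], "claw": 8.7}
    - {"angular": [0, 0, 7.9], "xyz": [0, 0, 0], "claw": 8.7}
    - {"angular": [0, 0, 7.9], "xyz": [0, 0, 0], "claw": 8.7}
    - {"angular": [0, 0, 7.9], "xyz": [0, 0, 0], "claw": 8.7}
    - {"angular": [0, 0, 7.9], "xyz": [0, 0, 0], "claw": 8.7}
    - {"angular": [0, 0, 7.9], "xyz": [0, 0, 0], "claw": 8.7}
    - {"angular": [0, 0, 7.9], "xyz": [0, 0, 0], "claw": 8.7}
    - {"angular": [0, 0, 7.9], "xyz": [0, 0, 0], "claw": 8.7}
    - {"angular": [0, 0, 0], "xyz": [0, 0, 3], "claw": 8.7}
    - {"angular": [0, 0, 0], "xyz": [0, 0, 4], "claw": 8.7}
    - {"angular": [0, 0, 0], "xyz": [0, 0, 4], "claw": 8.7}
    - {"angular": [0, 0, 0], "xyz": [0, 0, 0], "claw": 8.7}
    - {"angular": [0, 0, 0], "xyz": [0, 0, 0], "claw": 8.7}

```text
t: 36.95
eef_pos: [0.5676, 0.2552, 0.0879]
ee_rot: [-3.141, 0.001, -2.936]
force: [0.4, -0.9, 0.9]
width: 0.0871
gripper_force: 0.0
```

Run:
```python
from h import *
plan(.5673,.2558,.025,np.radians(11.9))
```

```text
pos [0.5676 0.2552 0.0879] rpy [-3.1411e+00  6.0000e-04 -2.9364e+00] q6 -2.10 q1 0.74 turn_z_deg -0.14 shift_cm [0.02 0.06 6.29] rows>=2 w 0.0871 F [ 0.4 -0.9  0.9]
```

Request:
servo_tool:
  targets:
    - {"angular": [0, 0, 0], "xyz": [0, 0, 3], "claw": 8.7}
    - {"angular": [0, 0, 0], "xyz": [0, 0, 2], "claw": 8.7}
    - {"angular": [0, 0, 0], "xyz": [0, 0, 1], "claw": 8.7}
    - {"angular": [0, 0, 0], "xyz": [0, 0, 0.3], "claw": 8.7}
    - {"angular": [0, 0, 0], "xyz": [0, 0, 0], "claw": 5}
    - {"angular": [0, 0, 0], "xyz": [0, 0, 0], "claw": 5}
    - {"angular": [0, 0, 0], "xyz": [0, 0, 0], "claw": 5}
    - {"angular": [0, 0, 0], "xyz": [0, 0, 0], "claw": 5}
    - {"angular": [0, 0, 0], "xyz": [0, 0, 0], "claw": 5}
    - {"angular": [0, 0, 0], "xyz": [0, 0, 0], "claw": 5}
  force: 25

```text
t: 37.95
eef_pos: [0.5673, 0.256, 0.0244]
ee_rot: [3.141, 0.001, -2.936]
force: [-0.9, -0.5, 6.5]
width: 0.0619
gripper_force: 25.0
```

Request:
servo_tool:
  targets:
    - {"angular": [0, 0, 0], "xyz": [0, 0, -2], "claw": 5}
    - {"angular": [0, 0, 0], "xyz": [0, 0, -4], "claw": 5}
    - {"angular": [0, 0, 0], "xyz": [0, 0, -4], "claw": 5}
    - {"angular": [0, 0, 0], "xyz": [0, 0, -4], "claw": 5}
    - {"angular": [0, 0, -7.9], "xyz": [0, 0, -4], "claw": 5}
    - {"angular": [0, 0, -7.9], "xyz": [0, 0, -4], "claw": 5}
    - {"angular": [0, 0, -7.9], "xyz": [0, 0, -2], "claw": 5}
    - {"angular": [0, 0, -7.9], "xyz": [0, 0, 0], "claw": 5}
    - {"angular": [0, 0, -7.9], "xyz": [0, 0, 0], "claw": 5}
    - {"angular": [0, 0, -7.9], "xyz": [0, 0, 0], "claw": 5}
    - {"angular": [0, 0, -7.9], "xyz": [0, 0, 0], "claw": 5}
    - {"angular": [0, 0, -7.9], "xyz": [0, 0, 0], "claw": 5}
    - {"angular": [0, 0, -7.9], "xyz": [0, 0, 0], "claw": 5}
    - {"angular": [0, 0, -7.9], "xyz": [0, 0, 0], "claw": 5}
    - {"angular": [0, 0, 0], "xyz": [0, 0, 0], "claw": 5}

```text
t: 39.45
eef_pos: [0.5667, 0.2556, 0.2633]
ee_rot: [3.141, -0.0, -1.555]
force: [0.0, 0.1, -0.7]
width: 0.0616
gripper_force: 25.0
```

Run:
```python
from h import *
plan(*onch(-.058),.26,chassis()[1])
```

```text
pos [0.5667 0.2556 0.2633] rpy [ 3.1411e+00 -2.0000e-04 -1.5553e+00] q6 -0.72 q1 0.74 turn_z_deg 0.17 shift_cm [31.65  7.63  0.33] rows>=9 w 0.0616 F [ 0.   0.1 -0.7]
```

Request:
servo_tool:
  targets:
    - {"angular": [0, 0, 0.2], "xyz": [2.7, 0.7, 0], "claw": 5}
    - {"angular": [0, 0, 0], "xyz": [3, 0.7, 0], "claw": 5}
    - {"angular": [0, 0, 0], "xyz": [3, 0.7, 0], "claw": 5}
    - {"angular": [0, 0, 0], "xyz": [3, 0.7, 0], "claw": 5}
    - {"angular": [0, 0, 0], "xyz": [3, 0.7, 0], "claw": 5}
    - {"angular": [0, 0, 0], "xyz": [3, 0.7, 0], "claw": 5}
    - {"angular": [0, 0, 0], "xyz": [3, 0.7, 0], "claw": 5}
    - {"angular": [0, 0, 0], "xyz": [3, 0.7, 0], "claw": 5}
    - {"angular": [0, 0, 0], "xyz": [3, 0.7, 0], "claw": 5}
    - {"angular": [0, 0, 0], "xyz": [3, 0.7, 0], "claw": 5}
    - {"angular": [0, 0, 0], "xyz": [2, 0.6, 0], "claw": 5}
    - {"angular": [0, 0, 0], "xyz": [0, 0, 0], "claw": 5}
    - {"angular": [0, 0, 0], "xyz": [0, 0, 0], "claw": 5}

```text
t: 40.75
eef_pos: [0.494, -0.0624, 0.2637]
ee_rot: [-3.141, 0.0, -1.565]
force: [0.5, 0.1, -0.0]
width: 0.0621
gripper_force: 25.0
```

Run:
```python
from h import *
plan(*onch(-.058),.1204,chassis()[1]); f=grab('wrist'); im=f['color']; p=monitor.get_state()['eef_pos']
print(proj(f,[*p[:2],p[2]-.0244+.026],True),proj(f,[*onch(-.058),.104],True))
```

```text
pos [ 0.494  -0.0624  0.2637] rpy [-3.1413e+00  2.0000e-04 -1.5651e+00] q6 -0.26 q1 0.27 turn_z_deg -0.39 shift_cm [-0.07 -0.03 14.33] rows>=4 w 0.0621 F [ 0.5  0.1 -0. ]
(np.float64(319.84012676866496), np.float64(315.3156616947044)) (np.float64(319.91030621483173), np.float64(226.61374493493557))
```

Request:
servo_tool:
  targets:
    - {"angular": [0, 0, -0.4], "xyz": [-0.1, 0, 2], "claw": 5}
    - {"angular": [0, 0, 0], "xyz": [0, 0, 3], "claw": 5}
    - {"angular": [0, 0, 0], "xyz": [0, 0, 3], "claw": 5}
    - {"angular": [0, 0, 0], "xyz": [0, 0, 2], "claw": 5}
    - {"angular": [0, 0, 0], "xyz": [0, 0, 1], "claw": 5}
    - {"angular": [0, 0, 0], "xyz": [0, 0, 1], "claw": 5}
    - {"angular": [0, 0, 0], "xyz": [0, 0, 0.7], "claw": 5}
    - {"angular": [0, 0, 0], "xyz": [0, 0, 0.5], "claw": 5}
    - {"angular": [0, 0, 0], "xyz": [0, 0, 0.4], "claw": 5}
    - {"angular": [0, 0, 0], "xyz": [0, 0, 0], "claw": 5}
    - {"angular": [0, 0, 0], "xyz": [0, 0, 0], "claw": 5}

```text
t: 41.9
eef_pos: [0.4944, -0.0611, 0.1279]
ee_rot: [-3.141, 0.0, -1.554]
force: [-0.7, 0.4, -1.5]
width: 0.0616
gripper_force: 25.0
```

Request:
servo_tool:
  targets:
    - {"angular": [0, 0, 0], "xyz": [0, 0, 0.3], "claw": 5}
    - {"angular": [0, 0, 0], "xyz": [0, 0, 0.2], "claw": 5}
    - {"angular": [0, 0, 0], "xyz": [0, 0, 0.1], "claw": 5}
    - {"angular": [0, 0, 0], "xyz": [0, 0, 0.1], "claw": 5}
    - {"angular": [0, 0, 0], "xyz": [0, 0, 0.1], "claw": 5}
    - {"angular": [0, 0, 0], "xyz": [0, 0, 0], "claw": 5}

```text
t: 42.5
eef_pos: [0.4942, -0.0611, 0.1204]
ee_rot: [-3.141, -0.0, -1.554]
force: [-3.3, 1.3, 9.1]
width: 0.0619
gripper_force: 25.0
```

Seated at the expected height with contact. Release, lift and check with the last picture.

Request:
servo_tool:
  targets:
    - {"angular": [0, 0, 0], "xyz": [0, 0, 0], "claw": 8.7}
    - {"angular": [0, 0, 0], "xyz": [0, 0, 0], "claw": 8.7}
    - {"angular": [0, 0, 0], "xyz": [0, 0, 0], "claw": 8.7}
    - {"angular": [0, 0, 0], "xyz": [0, 0, 0], "claw": 8.7}
    - {"angular": [0, 0, 0], "xyz": [0, 0, -2], "claw": 8.7}
    - {"angular": [0, 0, 0], "xyz": [0, 0, -4], "claw": 8.7}
    - {"angular": [0, 0, 0], "xyz": [0, 0, -4], "claw": 8.7}
    - {"angular": [0, 0, 0], "xyz": [0, 0, -4], "claw": 8.7}
    - {"angular": [0, 0, 0], "xyz": [4, 0, 0], "claw": 8.7}
    - {"angular": [0, 0, 0], "xyz": [4, 0, 0], "claw": 8.7}
    - {"angular": [0, 0, 0], "xyz": [4, 0, 0], "claw": 8.7}
    - {"angular": [0, 0, 0], "xyz": [4, 0, 0], "claw": 8.7}
    - {"angular": [0, 0, 0], "xyz": [4, 0, 0], "claw": 8.7}
    - {"angular": [0, 0, 0], "xyz": [4, 0, 0], "claw": 8.7}
    - {"angular": [0, 0, 0], "xyz": [0, 0, 0], "claw": 8.7}
    - {"angular": [0, 0, 0], "xyz": [0, 0, 0], "claw": 8.7}

```text
t: 44.1
eef_pos: [0.4977, -0.3019, 0.2588]
ee_rot: [3.14, 0.0, -1.556]
force: [0.0, -0.2, -0.4]
width: 0.0868
gripper_force: 0.0
```

Run:
```python
from h import *
s=grab('scene')['color']; t=grab('top')['color']
a=cv2.resize(s[120:300,200:350],(450,540),interpolation=cv2.INTER_CUBIC); b=cv2.resize(t[170:390,260:400],(340,540),interpolation=cv2.INTER_CUBIC)
cv2.imwrite('pics/fin.png',np.hstack([a,b]))
# left-alone things: change vs first pictures
s0=cv2.imread('pics/scene0.png'); d=cv2.absdiff(s0,s).max(2)
for n,(x,y,w,h) in dict(jar=(135,308,50,55),pot=(278,290,52,65),wagon=(365,235,90,70)).items(): print(n,d[y:y+h,x:x+w].mean(),np.percentile(d[y:y+h,x:x+w],99))
```

```text
jar 4.853090909090909 8.0
pot 3.9005917159763315 6.0
wagon 4.538571428571428 7.0
```

View pics/fin.png

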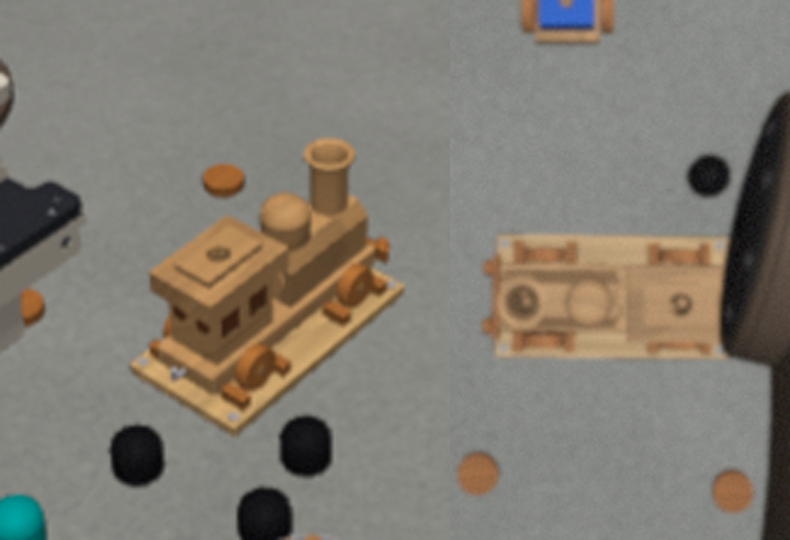

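The final picture shows the locomotive complete: all parts down, upright and square. The jar, pot and wagon look unchanged from the first picture.

```bash
python3 -c "
from station import order
print(order.job_done())"
```

```text
the job is handed in; nothing more can be done
None
```

The locomotive is built in the order asked (boiler, chimney, dome, cab, roof), every part is seated and square, the jar, pot and wagon are undisturbed, and the job was handed in at about 44 s; no verdict was shown.

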